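# Nest the weighing scoops into the corner stop

### The arm

A 6-joint arm with a two-finger parallel gripper is mounted at the origin on a cart in front of the work surface, level with it; the furniture and walls round the work are solid. World frame = base frame: x ahead of the robot, y to its left, z up, the work surface at z = 0. Lengths are in m, angles in rad, forces in N, time in s.
With the tool pointing down it reaches from about 0.3 to 0.875 m from the base axis. Payload 6.4 kg.
Tool frame: the origin (TCP) lies at the very end of the fingers, on their centre line; the grasp point (between the pads) lies 19 mm behind it; x points along the fingers, y is the direction in which the jaws open and shut, and the axes are right-handed (so a half turn about x gives the same grasp; the last joint's range is limited). The gripper opens to 85 mm and grips with 20 to 120 N. Pads are 22 mm wide; open, the fingers measure 114 mm over their backs; the gripper's body (76 mm by 85 mm) begins 54 mm behind the grasp point. The pads swing forward as they close: fully open they stand 13 mm farther back than shut.
Start: joints at [1.114, 0.181, 1.607, -0, 1.354, -0.206], TCP at [0.143, 0.557, 0.231] pointing down, gripper open.
Joint ranges: [-2.99, 2.99], [-0.89, 2.07], [0.3, 2.58], [-1.14, 4.28], [0, 2.63], [-3.12, 3.12]. Speed limits (rad/s): [2.57, 2.57, 3.01, 3.14, 3.14, 3.14].

### API

Orientations are given as a unit quaternion [x, y, z, w].
In Python, from rig import bot gives the robot as it stands.
- The arm moves only by the tool step_arm, never from a script. Its argument "rows" is a list of rows, each an object of numbers: "x", "y", "z": the shift along the tool's x, y, z each as a share of 0.2 m, from -1 to 1; "turn": the turn about the tool's x as a share of 180 degrees, from -1 to 1; "claw": the gripper command: -1 is shut, 1 is fully open, values between are in proportion. A call has 1 to 20 rows; each row is the pose to reach, as a shift and turn from the pose commanded when the call began, along the tool's axes at that moment, turning the shorter way round; what a row does not reach only later rows make up. A row lasts 1/12 s, in which the tool goes at most 41.7 mm and 7.16 degrees, less where a joint would pass 70% of its speed; a pose out of reach is approached as far as the arm can. A call with a number of a shift or a turn outside -1 to 1 is refused whole. A call with a gripper value outside its range is refused whole. The fingers move at their own pace and stop on an object; "grip_force" is the grip in N (left out, the last holds). Time passes only in rows, so rows that repeat a pose let the fingers close. It gives the time, the measured TCP pose, the force and the opening at its end, in the units of the state.
- bot.read_state(): the state, without advancing time (a new reading comes with each control period).
- bot.grab_frame(name): name is "scene" or "top"; returns (picture, depth): 480x640x3 uint8, blue, green, red; 480x640 float32, m along the optical axis (not along the pixel's ray), 0 where there is no reading.
- bot.get_calibration(name): a dict with "fx", "fy", "cx", "cy" (pixels), "R" (3x3) and "t" (3): a world point X has camera coordinates R X + t. Camera axes: x right, y down, z forward; pixel columns grow to the right and rows downward; lengths in m; the calibration is good to about 2 mm. A picture is of the moment at which its call begins. get_calibration takes no time and is no camera call.
- bot.hand_in(): hands the job in, once; it reports no verdict.
The state is a dict: "time": time; "q": joint angles; "joint_velocities": joint speeds; "effort": joint torques, N m; "eef_pos": TCP position; "orientation": TCP orientation; "ft_force": force on the tool from outside, world axes, zero at the start; "wrist_torque": the same for the moment, N m; "gripper_width": finger opening in m.
Only numpy, scipy, OpenCV 4.12 (cv2) and the standard library are available. Lean on these libraries where they do the work, as an engineer would, in place of code of your own. Each camera call takes 0.05 s, during which the arm holds its last target.

### The job

Put the three stainless weighing scoops away as a nest, working from the largest to the smallest. First push the largest one square into the metal corner stop, its closed back and its side against the two upright faces, so that it is backed up; then slide the middle one in through the largest one's mouth, flat on its floor, all the way home against its back wall; then slide the smallest into the middle one in the same way. Keep the scoops flat on the mat and slide them, do not lift or tip them, and leave the other things on the bench where they are.

Things in the scene. Friction and masses are not known exactly. Their poses are not given: they have to be found in the camera images.
- scoop_large: Largest of three stainless weighing scoops: flat tray, 160 mm long, 146 wide, 55 high, 0.34 kg; floor, two sides, back wall, no top, open mouth. Walls 2.5 mm (inside width 141), floor 2. Sides slope down to 24 mm at the mouth. Origin: centre of the underside; +x to the back wall (outer face x=+80), mouth at x=-80, z up. Starts on the mat's left half, mouth roughly to the right.
- scoop_medium: Middle one of three stainless weighing scoops: flat tray, 142 mm long, 131 wide, 48 high, 0.26 kg; floor, two sides, back wall, no top, open mouth. Walls 2.5 mm (inside width 126), floor 2. Sides slope down to 21 mm at the mouth. Origin: centre of the underside; +x to the back wall (outer face x=+71), mouth at x=-71, z up. Starts on the mat's right half, mouth roughly to the right.
- scoop_small: Smallest of three stainless weighing scoops: flat tray, 124 mm long, 116 wide, 42 high, 0.2 kg; floor, two sides, back wall, no top, open mouth. Walls 2.5 mm (inside width 111), floor 2. Sides slope down to 19 mm at the mouth. Origin: centre of the underside; +x to the back wall (outer face x=+62), mouth at x=-62, z up. Starts beside the middle one, nearer or farther, mouth roughly to the right.
- large_back (a point): middle of the inner face of the largest scoop's back wall, 20 mm above its underside; axes as the scoop. The middle scoop is home when its back wall meets this wall: its origin is then about 6.5 mm towards +x of the largest one's origin and 2 mm higher, with 5 mm of play on either side
- medium_back (a point): middle of the inner face of the middle scoop's back wall, 20 mm above its underside; axes as the scoop. The smallest is home when its back wall meets this wall: its origin is then about 6.5 mm towards +x of the middle one's origin and 2 mm higher, with 5 mm of play on either side
- small_back (a point): middle of the inner face of the smallest scoop's back wall, 20 mm above its underside; axes as the scoop. All scoops: loose, slide at a push of 1 to 3 N; upright back corners rounded, 16 mm radius; floor lip bevelled over 10 mm, underside rising 5 mm over the last 16 mm to the back, so a smaller heel rides up a larger lip
- work_mat: dark blue flat mat fixed on the bench, 345 mm front to back, 775 mm wide, its top 5 mm above the bench; origin under its centre. The scoops and the corner stop stand on it. A scoop slides best when its back wall is pushed low down from the inside (10 to 20 mm above the mat); pushed hard once it is stopped, it can tip
- corner_stop: Corner stop, fixed on the mat's left end: two aluminium angles 30 mm high meeting square, feet outside. Origin: inner corner, on the mat's top. End face: plane x=0, 170 mm along +y. Side face: plane y=0, 190 mm along -x. x points about to the left, y towards the robot. Seated, the largest scoop has its back on the end face, its -y side on the side face: origin at x=-80, y=+73 mm, axes parallel
- tape_roll: bystander: roll of brown masking tape lying flat, 100 mm across, 25 mm high; origin under its centre
- scissors: bystander: open scissors with blue handles lying flat, 199 mm long; origin under the centre
- marker: bystander: marker pen, white and blue, 135 mm long, lying at the mat's rear edge; origin under the centre
- screwdriver: bystander: red-handled screwdriver, 190 mm long, lying at the mat's rear edge at the left; origin under the centre
- bottle: bystander: filled drink bottle with yellow cap and label, 54 mm across, 166 mm high, standing in front of the labelling machine's belt end; origin under its centre

How it is judged:
By the outcome, as a careful person would: the job done as asked, in the order asked, and still so for the second after the job is handed in, with the robot touching nothing.
It also fails if it takes over 72 s, if anything falls off the work surface, if the arm or the gripper's body presses on something with over 40 N, if the wrist force passes 120 N, or if a joint passes its speed limit or range.

## Working session

There is one attempt and no reset: what is moved stays moved. The work goes in short steps, Python scripts to look and compute and a tool call to move; the robot and the scene stay as the last step left them, time stands still between calls to the robot, and variables do not carry over. Pictures are saved under pics/ and viewed, and the job is handed in when it is done.

Besides the shell and the picture viewer there is one more tool, called after "Request:" as a command line: name --argument value ..., lists and objects as JSON in quotes. step_arm: Moves the arm, as the interface text tells. Shift numbers are shares of 0.2 m and turn numbers shares of 180 degrees, none past 1 either way. Its arguments: {"type":"object","properties":{"rows":{"type":"array","items":{"type":"object","properties":{"x":{"type":"number","minimum":-1,"maximum":1},"y":{"type":"number","minimum":-1,"maximum":1},"z":{"type":"number","minimum":-1,"maximum":1},"turn":{"type":"number","minimum":-1,"maximum":1},"claw":{"type":"number"}}}},"grip_force":{"type":"number"}},"required":["rows"]}

```bash
mkdir -p pics; ls
python3 - <<'E'
from rig import bot
import cv2,numpy as np
s=bot.read_state();print(s)
for n in("scene","top"):
    p,d=bot.grab_frame(n);cv2.imwrite(f"pics/{n}0.png",p);np.save(f"pics/{n}0.npy",d)
    c=bot.get_calibration(n);print(n,c)
E
```

```text
pics
{'time': 0.0, 'q': array([ 1.11369705e+00,  1.81552488e-01,  1.60800694e+00, -5.97907527e-06,
        1.35378938e+00, -2.06314466e-01]), 'joint_velocities': array([ 5.05745565e-04,  8.20012333e-05,  5.33580909e-05,  2.28589954e-03,
       -2.06418245e-03,  1.34018700e-03]), 'effort': array([ 1.98846792e-03, -4.44868541e+01, -3.51340520e+01,  7.35893445e-05,
        9.06465197e-03,  1.42925518e-05]), 'eef_pos': array([0.14243939, 0.55651035, 0.23037823]), 'orientation': array([ 0.08784544,  0.70175509, -0.08902088,  0.70135459]), 'ft_force': array([ 0.12677856, -0.10177036,  0.13212229]), 'wrist_torque': array([-0.04325424,  0.02122906,  0.00387296]), 'gripper_width': 0.08563745290411383}
scene {'fx': 491.8016847004166, 'fy': 491.8016847004166, 'cx': 315.63924275821734, 'cy': 243.50270849801637, 'R': array([[ 0.72288648, -0.69096202,  0.00257336],
       [-0.36701171, -0.38711889, -0.84583767],
       [ 0.5854379 ,  0.61050016, -0.53343417]]), 't': array([-0.39210438,  0.28283942,  0.66726218])}
top {'fx': 511.09050033780795, 'fy': 511.09050033780795, 'cx': 322.78444069174395, 'cy': 248.04316064930887, 'R': array([[ 0.00441133, -0.9999659 ,  0.00698113],
       [-0.98923896, -0.00538475, -0.14620972],
       [ 0.14624233, -0.00626102, -0.98922898]]), 't': array([0.04594109, 0.59609866, 1.09567581])}
```

View pics/scene0.png

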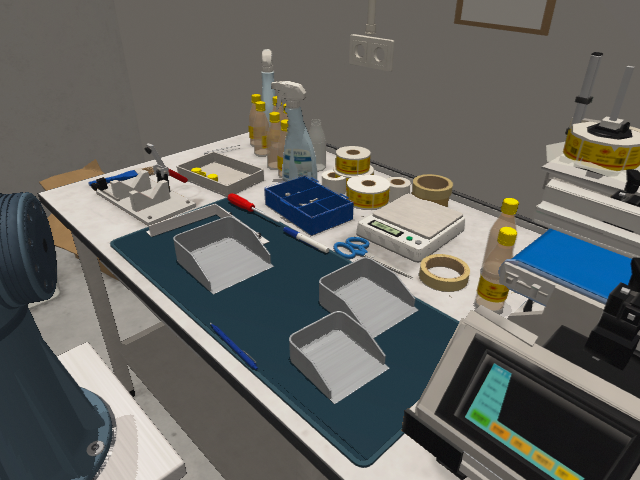

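View pics/top0.png

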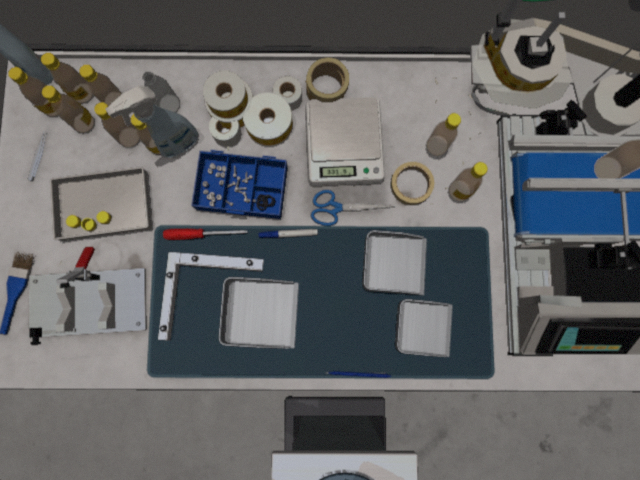

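```bash
cat > h.py <<'E'
from rig import bot
import cv2,numpy as np
def cloud(n,d):
    c=bot.get_calibration(n);v,u=np.mgrid[0:480,0:640]
    P=np.stack([(u-c['cx'])/c['fx']*d,(v-c['cy'])/c['fy']*d,d],-1)
    W=(P-c['t'])@c['R']
    W[d<=0]=np.nan
    return W
def proj(n,X):
    c=bot.get_calibration(n);P=np.asarray(X)@c['R'].T+c['t']
    return np.stack([P[:,0]/P[:,2]*c['fx']+c['cx'],P[:,1]/P[:,2]*c['fy']+c['cy']],-1)
E
python3 - <<'E'
from h import *
d=np.load("pics/top0.npy");W=cloud("top",d);p=cv2.imread("pics/top0.png")
print(np.isnan(W).mean())
for u,v in [(330,260),(200,350),(330,350),(470,360),(260,320),(395,270),(425,335),(185,256),(212,260),(166,300)]:
    print(u,v,W[v,u].round(4), W[v-2:v+3,u-2:u+3,2].std().round(4))
S=cloud("scene",np.load("pics/scene0.npy"))
z=np.clip(np.nan_to_num(W[...,2])*4000,0,255).astype(np.uint8)
cv2.imwrite("pics/z.png",cv2.resize(cv2.applyColorMap(z,cv2.COLORMAP_JET)[215:390,140:510],None,fx=2.1,fy=2.1,interpolation=0))
cv2.imwrite("pics/c.png",cv2.resize(p[215:390,140:510],None,fx=2.1,fy=2.1,interpolation=2))
E
```

```text
0.003929036458333333
330 260 [0.5742 0.0319 0.0022] 0.0024
200 350 [0.3696 0.3222 0.0048] 0.0026
330 350 [0.3708 0.0314 0.0041] 0.0016
470 360 [ 0.3499 -0.2827  0.0022] 0.0019
260 320 [0.4366 0.1893 0.0073] 0.0025
395 270 [ 0.5513 -0.1168  0.0078] 0.0023
425 335 [ 0.4049 -0.1817  0.0088] 0.0018
185 256 [0.5813 0.3648 0.0055] 0.0026
212 260 [0.5718 0.3015 0.0105] 0.0023
166 300 [0.4804 0.4023 0.009 ] 0.0027
```

View pics/z.png

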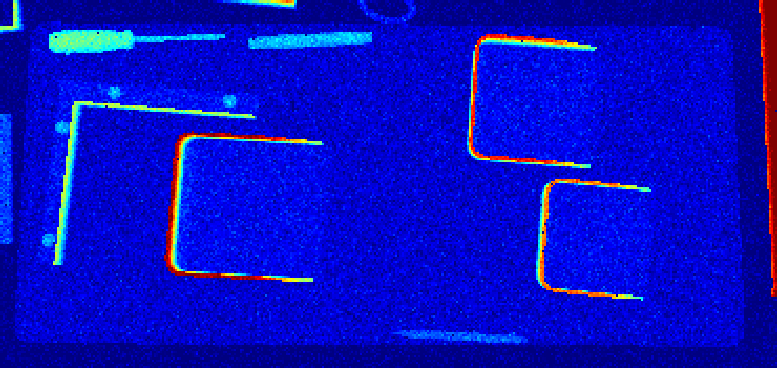

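View pics/c.png

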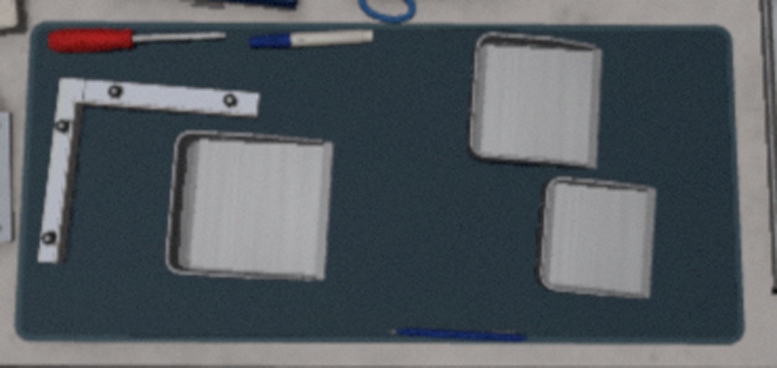

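```bash
cat >> h.py <<'E'
from scipy.optimize import least_squares
DIM={'L':(.160,.146,.055,.024),'M':(.142,.131,.048,.021),'S':(.124,.116,.042,.019)}
def sd_u(q,L,Wd):
    # distance to wall centreline U with rounded back corners, local coords
    r=.016-.00125; hx=L/2-.00125; hy=Wd/2-.00125
    x,y=q[:,0],np.abs(q[:,1])
    # rounded box distance of box extended to -x
    dx=x-(hx-r); dy=y-(hy-r)
    d=np.where((dx>0)&(dy>0),np.hypot(np.maximum(dx,0),np.maximum(dy,0))-r,np.maximum(dx,dy)-r)
    over=np.maximum(-L/2-x,0)
    return np.sign(d)*np.hypot(np.abs(d),over)
def fit_scoop(k,pts,x0):
    L,Wd=DIM[k][:2]
    def f(p):
        c,s=np.cos(p[2]),np.sin(p[2]);q=(pts[:,:2]-p[:2])@np.array([[c,-s],[s,c]])
        return sd_u(q,L,Wd)
    r=least_squares(f,x0,loss='soft_l1',f_scale=.0015)
    return r.x,np.median(np.abs(f(r.x)))
E
cat > fit.py <<'E'
from h import *
import sys
def run(sfx,init,zmin=.018,nets=None):
    out={}
    for n in("top","scene"):
        W=cloud(n,np.load(f"pics/{n}{sfx}.npy")).reshape(-1,3);W=W[~np.isnan(W[:,0])]
        for k,(x,y,th) in init.items():
            m=(W[:,2]>zmin)&(W[:,2]<.07)&(np.abs(W[:,0]-x)<DIM[k][0]/2+.02)&(np.abs(W[:,1]-y)<DIM[k][0]/2+.02)
            P=W[m]; r,e=fit_scoop(k,P,[x,y,th]); out[k]=r
            print(n,k,len(P),r.round(4),np.degrees(r[2]).round(2),'med',round(e*1e3,2))
if __name__=="__main__":
    run("0",{'L':(.445,.188,1.57),'M':(.55,-.11,1.57),'S':(.415,-.18,1.57)})
E
python3 fit.py
python3 - <<'E'
from h import *
for n in("top","scene"):
    W=cloud(n,np.load(f"pics/{n}0.npy")).reshape(-1,3)
    m=(W[:,2]>.018)&(W[:,2]<.045)
    A=W[m&(abs(W[:,0]-.56)<.03)&(W[:,1]>.2)&(W[:,1]<.37)]
    B=W[m&(abs(W[:,1]-.38)<.025)&(W[:,0]>.40)&(W[:,0]<.54)]
    for nm,P,i,j in(("side",A,1,0),("end",B,0,1)):
        if len(P)<10:print(n,nm,len(P));continue
        v=cv2.fitLine(P[:,[i,j]].astype(np.float32),cv2.DIST_HUBER,0,.01,.01).ravel()
        s=v[1]/v[0];print(n,nm,len(P),'slope deg',np.degrees(np.arctan(s)).round(2),'at',v[2:].round(4),P[:,i].min().round(4),P[:,i].max().round(4),
          'resid pct', np.percentile(P[:,j]-(v[3]+s*(P[:,i]-v[2])),[2,20,50,80,98]).round(4))
        if n=="top":
          for a,b in((.018,.025),(.025,.03),(.03,.037),(.037,.045)):
            q=P[(P[:,2]>a)&(P[:,2]<b)];print(a,len(q),np.median(q[:,j]-(v[3]+s*(q[:,i]-v[2]))) if len(q) else None)
E
```

```text
top L 654 [0.4517 0.1879 1.5188] 87.02 med 0.73
top M 577 [ 0.5633 -0.1137  1.481 ] 84.86 med 0.99
top S 362 [ 0.4205 -0.1766  1.4758] 84.56 med 0.77
scene L 1978 [0.4503 0.1881 1.5187] 87.02 med 0.73
scene M 2518 [ 0.5612 -0.115   1.45  ] 83.08 med 2.07
scene S 1908 [ 0.419  -0.1783  1.4763] 84.58 med 0.59
top side 180 slope deg 4.31 at [0.2745 0.5537] 0.201 0.3691 resid pct [-0.0014 -0.001   0.      0.0019  0.0201]
0.018 53 0.012306599053838685
0.025 16 -0.0010501896002015898
0.03 95 4.611085464245601e-05
0.037 16 0.00013393753293305943
top end 238 slope deg -4.1 at [0.4804 0.3841] 0.4005 0.5395 resid pct [-0.0017 -0.0006 -0.      0.0014  0.017 ]
0.018 75 -5.630524579725016e-05
0.025 45 -0.0002815857769765673
0.03 100 0.0005657423796821826
0.037 18 -0.00036063001228242575
scene side 99 slope deg 3.71 at [0.3356 0.5569] 0.2007 0.3696 resid pct [-0.0022 -0.0008  0.0001  0.001   0.0169]
scene end 380 slope deg -4.23 at [0.4605 0.3851] 0.4004 0.5398 resid pct [-0.0034 -0.0014 -0.      0.0017  0.0044]
```

```bash
cat > plan.py <<'E'
from h import *
from scipy.spatial.transform import Rotation as R
def stopframe(): 
    return np.load('pics/stop.npy') # x,y,yaw of corner
def to_world(u,v):
    cx,cy,th=stopframe();c,s=np.cos(th),np.sin(th)
    return np.array([cx+c*u-s*v,cy+s*u+c*v])
def to_stop(x,y):
    cx,cy,th=stopframe();c,s=np.cos(th),np.sin(th);dx,dy=x-cx,y-cy
    return np.array([c*dx+s*dy,-s*dx+c*dy])
def now():
    s=bot.read_state();p=s['eef_pos'];r=R.from_quat(s['orientation']);M=r.as_matrix()
    jy=np.arctan2(M[1,1],M[0,1])
    print('t',round(s['time'],2),'pos',p.round(4),'stop uv',to_stop(*p[:2]).round(4),'xax',M[:,0].round(3),'jaw yaw-stop deg',np.degrees(jy-stopframe()[2]).round(2),'F',s['ft_force'].round(1),'w',round(s['gripper_width'],4),'q6',round(s['q'][5],3))
    return s,p,r
def shift(u,v,z,turn_deg=0):
    s,p,r=now();w=to_world(u,v);d=r.as_matrix().T@(np.array([w[0],w[1],z])-p)
    print('shift shares',(d/.2).round(4),'turn',round(turn_deg/180,4))
E
python3 - <<'E'
from h import *
W=cloud("top",np.load("pics/top0.npy")).reshape(-1,3)
from scipy.optimize import least_squares
m=(W[:,2]>.026)&(W[:,2]<.045)
A=W[m&(W[:,1]>.2)&(W[:,1]<.365)&(abs(W[:,0]-(.5537+.0737*(W[:,1]-.2745)))<.006)]
B=W[m&(W[:,0]>.40)&(W[:,0]<.545)&(abs(W[:,1]-(.3841-.072*(W[:,0]-.4804)))<.006)]
def f(p):
    c,s=np.cos(p[2]),np.sin(p[2])
    fa=-s*(A[:,0]-p[0])+c*(A[:,1]-p[1]); fb=c*(B[:,0]-p[0])+s*(B[:,1]-p[1])
    return np.r_[fa,fb]
r=least_squares(f,[.56,.378,1.5],loss='soft_l1',f_scale=.001)
print(r.x,np.degrees(r.x[2]),len(A),len(B));e=f(r.x);print(np.percentile(e[:len(A)],[5,25,50,75,95]),np.percentile(e[len(A):],[5,25,50,75,95]))
x=r.x.copy();c,s=np.cos(x[2]),np.sin(x[2])
t=.0015 # half thickness assumed
x[:2]+=-t*np.array([c,s])+t*np.array([-s,c]);np.save('pics/stop.npy',x);print(x)
import plan
for k,p in {'L':(.4517,.1879,1.5188),'M':(.5633,-.1137,1.481),'S':(.4205,-.1766,1.4758)}.items():
    print(k,plan.to_stop(*p[:2]).round(4),np.degrees(p[2]-x[2]).round(2))
plan.now()
E
```

```text
[0.56127308 0.37843543 1.49881601] 85.87583168308763 118 158
[-1.77578017e-03 -9.26202606e-04  3.76668430e-05  8.34941376e-04
  1.26254909e-03] [-1.54230402e-03 -6.74379483e-04 -7.64820969e-05  7.28039572e-04
  2.19748929e-03]
[0.55966909 0.3770472  1.49881601]
L [-0.1964  0.0941] 1.14
M [-0.4892 -0.0389] -1.02
S [-0.5622  0.099 ] -1.32
t 0.1 pos [0.1425 0.5566 0.2305] stop uv [0.149 0.429] xax [-0.001 -0.001 -1.   ] jaw yaw-stop deg -10.25 F [-0.4 -0.5  0.2] w 0.0855 q6 -0.206
```

```bash
python3 -c "
from plan import *
shift(-.185,.094,.15,79.75)"
```

```text
t 0.1 pos [0.1425 0.5566 0.2305] stop uv [0.149 0.429] xax [-0.001 -0.001 -1.   ] jaw yaw-stop deg -10.25 F [-0.4 -0.5  0.2] w 0.0855 q6 -0.206
shift shares [ 0.4038 -1.345   1.9456] turn 0.4431
```

Request:
step_arm --rows '[{"y":-0.67,"z":0.97,"turn":0.443,"claw":0.18},{"y":-0.67,"z":0.97,"turn":0.443,"claw":0.18},{"y":-0.67,"z":0.97,"turn":0.443,"claw":0.18},{"y":-0.67,"z":0.97,"turn":0.443,"claw":0.18},{"y":-0.67,"z":0.97,"turn":0.443,"claw":0.18},{"y":-0.67,"z":0.97,"turn":0.443,"claw":0.18},{"y":-0.67,"z":0.97,"turn":0.443,"claw":0.18},{"y":-0.67,"z":0.97,"turn":0.443,"claw":0.18},{"y":-0.67,"z":0.97,"turn":0.443,"claw":0.18},{"y":-0.67,"z":0.97,"turn":0.443,"claw":0.18},{"y":-0.67,"z":0.97,"turn":0.443,"claw":0.18},{"y":-0.67,"z":0.97,"turn":0.443,"claw":0.18},{"y":-0.67,"z":0.97,"turn":0.443,"claw":0.18}]'

```text
$.rows[0]: bad value
```

```bash
python3 -c "
from plan import *
shift(-.185,.094,.12,0)"
```

```text
t 0.1 pos [0.1425 0.5566 0.2305] stop uv [0.149 0.429] xax [-0.001 -0.001 -1.   ] jaw yaw-stop deg -10.25 F [-0.4 -0.5  0.2] w 0.0855 q6 -0.206
shift shares [ 0.5538 -1.3447  1.9457] turn 0.0
```

Request:
step_arm --rows '[{"x":0,"y":-0.67,"z":0.97,"turn":0.443,"claw":0.18},{"x":0,"y":-0.67,"z":0.97,"turn":0.443,"claw":0.18},{"x":0,"y":-0.67,"z":0.97,"turn":0.443,"claw":0.18},{"x":0,"y":-0.67,"z":0.97,"turn":0.443,"claw":0.18},{"x":0,"y":-0.67,"z":0.97,"turn":0.443,"claw":0.18},{"x":0,"y":-0.67,"z":0.97,"turn":0.443,"claw":0.18},{"x":0,"y":-0.67,"z":0.97,"turn":0.443,"claw":0.18},{"x":0,"y":-0.67,"z":0.97,"turn":0.443,"claw":0.18},{"x":0,"y":-0.67,"z":0.97,"turn":0.443,"claw":0.18},{"x":0,"y":-0.67,"z":0.97,"turn":0.443,"claw":0.18},{"x":0,"y":-0.67,"z":0.97,"turn":0.443,"claw":0.18},{"x":0,"y":-0.67,"z":0.97,"turn":0.443,"claw":0.18},{"x":0,"y":-0.67,"z":0.97,"turn":0.443,"claw":0.18}]'

```text
time: 1.18
eef_pos: [0.2972, 0.3789, 0.231]
orientation: [-0.517, -0.482, 0.517, -0.482]
ft_force: [-0.7, -0.4, 0.2]
gripper_width: 0.0505
```

```bash
python3 -c "
from plan import *
shift(-.185,.094,.12,0)"
```

```text
t 1.18 pos [0.2972 0.3789 0.231 ] stop uv [-0.017  0.262] xax [-0.001 -0.    -1.   ] jaw yaw-stop deg -89.85 F [-0.7 -0.4  0.2] w 0.0505 q6 0.728
shift shares [0.5549 0.8378 0.8419] turn 0.0
```

Request:
step_arm --rows '[{"x":0.4,"y":0.84,"z":0.84,"turn":0,"claw":0.18},{"x":0.4,"y":0.84,"z":0.84,"turn":0,"claw":0.18},{"x":0.4,"y":0.84,"z":0.84,"turn":0,"claw":0.18},{"x":0.4,"y":0.84,"z":0.84,"turn":0,"claw":0.18},{"x":0.4,"y":0.84,"z":0.84,"turn":0,"claw":0.18},{"x":0.4,"y":0.84,"z":0.84,"turn":0,"claw":0.18},{"x":0.4,"y":0.84,"z":0.84,"turn":0,"claw":0.18},{"x":0.4,"y":0.84,"z":0.84,"turn":0,"claw":0.18},{"x":0.9,"y":0.84,"z":0.84,"turn":0,"claw":0.18},{"x":0.9,"y":0.84,"z":0.84,"turn":0,"claw":0.18},{"x":0.9,"y":0.84,"z":0.84,"turn":0,"claw":0.18},{"x":0.9,"y":0.84,"z":0.84,"turn":0,"claw":0.18}]'

```text
time: 2.18
eef_pos: [0.4484, 0.1999, 0.0474]
orientation: [-0.514, -0.484, 0.519, -0.481]
ft_force: [-1.1, 0.3, -1.2]
gripper_width: 0.0503
```

Run:
```python
from plan import *
shift(-.185,.094,.016,0)
p,d=bot.grab_frame("scene");cv2.imwrite("pics/s1.png",p)
```

```text
t 2.18 pos [0.4484 0.1999 0.0474] stop uv [-0.1847  0.0983] xax [-0.009 -0.001 -1.   ] jaw yaw-stop deg -89.79 F [-1.1  0.3 -1.2] w 0.0503 q6 0.245
shift shares [0.1568 0.0226 0.0011] turn 0.0
```

View pics/s1.png

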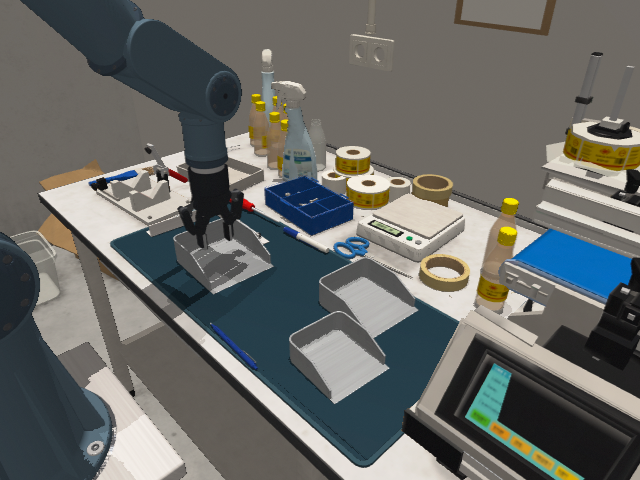

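Request:
step_arm --rows '[{"x":0.155,"y":0,"z":0,"turn":0,"claw":0.18},{"x":0.155,"y":0,"z":-0.1,"turn":0,"claw":0.18},{"x":0.155,"y":0,"z":-0.22,"turn":0,"claw":0.18},{"x":0.155,"y":0,"z":-0.26,"turn":0,"claw":0.18},{"x":0.155,"y":0,"z":-0.3,"turn":0,"claw":0.18},{"x":0.155,"y":0.005,"z":-0.34,"turn":0,"claw":0.18},{"x":0.155,"y":0.01,"z":-0.38,"turn":0,"claw":0.18},{"x":0.155,"y":0.016,"z":-0.42,"turn":0,"claw":0.18},{"x":0.155,"y":0.022,"z":-0.46,"turn":0,"claw":0.18},{"x":0.155,"y":0.028,"z":-0.5,"turn":0,"claw":0.18},{"x":0.155,"y":0.034,"z":-0.54,"turn":0,"claw":0.18},{"x":0.155,"y":0.04,"z":-0.58,"turn":0,"claw":0.18},{"x":0.155,"y":0.048,"z":-0.62,"turn":0,"claw":0.18},{"x":0.155,"y":0.056,"z":-0.66,"turn":0,"claw":0.18},{"x":0.155,"y":0.064,"z":-0.7,"turn":0,"claw":0.18},{"x":0.155,"y":0.072,"z":-0.74,"turn":0,"claw":0.18},{"x":0.155,"y":0.08,"z":-0.78,"turn":0,"claw":0.18},{"x":0.155,"y":0.08,"z":-0.78,"turn":0,"claw":0.18}]'

```text
time: 3.73
eef_pos: [0.4807, 0.3555, 0.0205]
orientation: [0.518, 0.482, -0.517, 0.482]
ft_force: [0.0, -1.6, 1.8]
gripper_width: 0.0502
```

```bash
cat > look.py <<'E'
from plan import *
import sys
def look(tag,init,zmax=.07,cams=("top",),show=True):
    now()
    for n in cams:
        p,d=bot.grab_frame(n);cv2.imwrite(f"pics/{n}{tag}.png",p);np.save(f"pics/{n}{tag}.npy",d)
        W=cloud(n,d).reshape(-1,3);W=W[~np.isnan(W[:,0])]
        for k,(u,v,z0) in init.items():
            L,Wd,H,_=DIM[k]
            uv=to_stop(W[:,0],W[:,1]).T
            m=(W[:,2]>.018)&(W[:,2]<H+.012)&(abs(uv[:,0]-u)<L/2+.015)&(abs(uv[:,1]-v)<Wd/2+.012)
            P=np.c_[uv[m],W[m,2]]
            r,e=fit_scoop(k,P,[u,v,0]);print(n,k,len(P),r[:2].round(4),'yaw',np.degrees(r[2]).round(2),'med',round(e*1e3,2))
    if show and "top" in cams:
        p=cv2.imread(f"pics/top{tag}.png");cv2.imwrite(f"pics/crop{tag}.png",cv2.resize(p[215:390,140:510],None,fx=2.1,fy=2.1,interpolation=2))
E
python3 - <<'E'
from look import *
look("2",{'L':(-.09,.08,0)},cams=("top","scene"))
E
```

```text
t 3.73 pos [0.4807 0.3555 0.0205] stop uv [-0.0271  0.0772] xax [ 0.001  0.001 -1.   ] jaw yaw-stop deg -89.94 F [ 0.  -1.6  1.8] w 0.0502 q6 0.509
top L 625 [-0.1022  0.0789] yaw 0.2 med 7.35
scene L 1847 [-0.0963  0.0818] yaw 0.31 med 1.16
```

View pics/crop2.png

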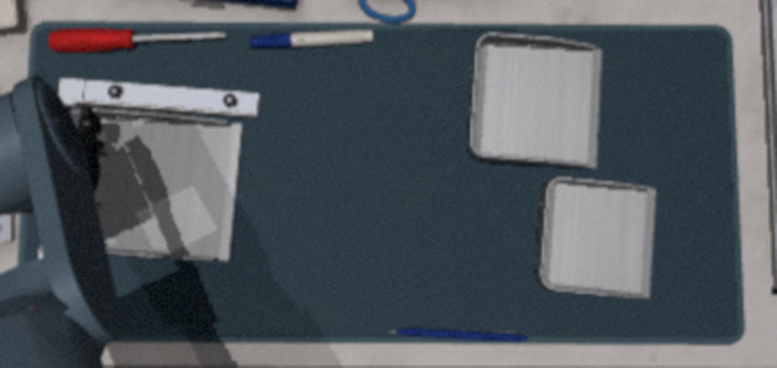

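Request:
step_arm --rows '[{"x":0,"y":0,"z":0.15,"turn":0,"claw":0.18},{"x":0,"y":0.05,"z":0.29,"turn":0,"claw":0.18},{"x":0,"y":0.11,"z":0.29,"turn":0,"claw":0.18},{"x":0,"y":0.125,"z":0.29,"turn":0,"claw":0.18},{"x":0,"y":0.14,"z":0.29,"turn":0,"claw":0.18},{"x":0,"y":0.15,"z":0.29,"turn":0,"claw":0.18},{"x":0,"y":0.16,"z":0.29,"turn":0,"claw":0.18},{"x":0,"y":0.165,"z":0.29,"turn":0,"claw":0.18}]'

```text
time: 4.5
eef_pos: [0.5079, 0.2944, 0.0201]
orientation: [-0.517, -0.482, 0.518, -0.482]
ft_force: [-3.5, -0.1, 2.3]
gripper_width: 0.05
```

Run:
```python
from look import *
look("3",{'L':(-.09,.077,0)},cams=("scene",))
```

```text
t 4.5 pos [0.5079 0.2944 0.0201] stop uv [-0.0862  0.0457] xax [-0.002 -0.    -1.   ] jaw yaw-stop deg -89.93 F [-3.5 -0.1  2.3] w 0.05 q6 0.393
scene L 1624 [-0.0957  0.0803] yaw 0.31 med 1.15
```

Request:
step_arm --rows '[{"x":0,"y":0.01,"z":0,"turn":0,"claw":0.18},{"x":0,"y":0.015,"z":0,"turn":0,"claw":0.18},{"x":0,"y":0.02,"z":0,"turn":0,"claw":0.18}]'

```text
time: 4.8
eef_pos: [0.5126, 0.2936, 0.0201]
orientation: [-0.517, -0.482, 0.518, -0.482]
ft_force: [-1.9, 0.4, 1.0]
gripper_width: 0.0506
```

Run:
```python
from look import *
look("4",{'L':(-.09,.077,0)},cams=("scene",))
```

```text
t 4.8 pos [0.5126 0.2936 0.0201] stop uv [-0.0866  0.0409] xax [-0. -0. -1.] jaw yaw-stop deg -89.96 F [-1.9  0.4  1. ] w 0.0506 q6 0.391
scene L 1589 [-0.096   0.0757] yaw -0.04 med 1.17
```

Request:
step_arm --rows '[{"x":0,"y":0.006,"z":0,"turn":0,"claw":0.18},{"x":0,"y":0.012,"z":0,"turn":0,"claw":0.18},{"x":0,"y":0.012,"z":0,"turn":0,"claw":0.18}]'

```text
time: 5.1
eef_pos: [0.5137, 0.2933, 0.0202]
orientation: [-0.517, -0.482, 0.518, -0.481]
ft_force: [-8.4, 2.0, 5.5]
gripper_width: 0.0504
```

Run:
```python
from look import *
look("5",{'L':(-.09,.077,0)},cams=("scene",))
```

```text
t 5.1 pos [0.5137 0.2933 0.0202] stop uv [-0.0868  0.0398] xax [-0.003 -0.    -1.   ] jaw yaw-stop deg -89.98 F [-8.4  2.   5.5] w 0.0504 q6 0.389
scene L 1617 [-0.0961  0.0746] yaw 0.09 med 1.21
```

Request:
step_arm --rows '[{"x":0,"y":-0.08,"z":0,"turn":0,"claw":0.18},{"x":0,"y":-0.16,"z":-0.15,"turn":0,"claw":0.18},{"x":0,"y":-0.16,"z":-0.27,"turn":0,"claw":0.18},{"x":0,"y":-0.16,"z":-0.29,"turn":0,"claw":0.18},{"x":0,"y":-0.158,"z":-0.305,"turn":0,"claw":0.18},{"x":0,"y":-0.156,"z":-0.32,"turn":0,"claw":0.18},{"x":0,"y":-0.154,"z":-0.335,"turn":0,"claw":0.18},{"x":0,"y":-0.152,"z":-0.345,"turn":0,"claw":0.18},{"x":0,"y":-0.152,"z":-0.345,"turn":0,"claw":0.18}]'

```text
time: 5.9
eef_pos: [0.4898, 0.3627, 0.02]
orientation: [-0.517, -0.481, 0.519, -0.482]
ft_force: [-3.0, -3.3, 2.2]
gripper_width: 0.0505
```

Run:
```python
from look import *
look("6",{'L':(-.085,.075,0)},cams=("scene",))
```

```text
t 5.9 pos [0.4898 0.3627 0.02  ] stop uv [-0.0193  0.0686] xax [-0.001 -0.002 -1.   ] jaw yaw-stop deg -90.04 F [-3.  -3.3  2.2] w 0.0505 q6 0.517
scene L 1730 [-0.0858  0.0779] yaw -3.22 med 1.26
```

Run:
```python
import cv2
p=cv2.imread("pics/scene6.png");cv2.imwrite("pics/sc6.png",cv2.resize(p[180:310,110:310],None,fx=4,fy=4,interpolation=2))
```

```text
(no output)
```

View pics/sc6.png

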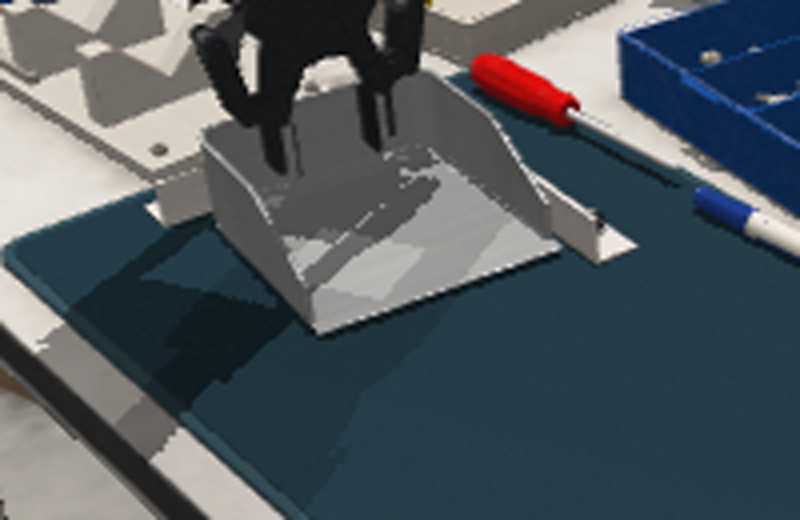

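Request:
step_arm --rows '[{"x":0,"y":0,"z":0.04,"turn":0,"claw":0.18},{"x":0,"y":0.05,"z":0.04,"turn":0,"claw":0.18},{"x":0,"y":0.05,"z":0.01,"turn":0,"claw":0.18},{"x":0,"y":0.05,"z":0,"turn":0,"claw":0.18},{"x":0,"y":0.05,"z":-0.01,"turn":0,"claw":0.18},{"x":0,"y":0.05,"z":-0.02,"turn":0,"claw":0.18},{"x":0,"y":0.05,"z":-0.03,"turn":0,"claw":0.18},{"x":0,"y":0.05,"z":-0.03,"turn":0,"claw":0.18}]'

```text
time: 6.62
eef_pos: [0.5003, 0.3687, 0.0205]
orientation: [-0.517, -0.481, 0.518, -0.482]
ft_force: [-0.7, -7.4, 4.0]
gripper_width: 0.0503
```

Run:
```python
from look import *
look("7",{'L':(-.082,.075,0)},cams=("scene",))
```

```text
t 6.62 pos [0.5003 0.3687 0.0205] stop uv [-0.0126  0.0586] xax [-0.    -0.002 -1.   ] jaw yaw-stop deg -89.95 F [-0.7 -7.4  4. ] w 0.0503 q6 0.518
scene L 1764 [-0.0815  0.0757] yaw -0.07 med 1.18
```

Request:
step_arm --rows '[{"x":0,"y":0,"z":0.15,"turn":0,"claw":0.18},{"x":0,"y":0.03,"z":0.32,"turn":0,"claw":0.18},{"x":0,"y":0.07,"z":0.32,"turn":0,"claw":0.18},{"x":0,"y":0.085,"z":0.32,"turn":0,"claw":0.18},{"x":0,"y":0.092,"z":0.32,"turn":0,"claw":0.18},{"x":0,"y":0.098,"z":0.32,"turn":0,"claw":0.18},{"x":0,"y":0.1,"z":0.32,"turn":0,"claw":0.18}]'

```text
time: 7.25
eef_pos: [0.5139, 0.3049, 0.0198]
orientation: [-0.516, -0.483, 0.518, -0.481]
ft_force: [-5.2, -2.3, 2.5]
gripper_width: 0.0502
```

Run:
```python
from look import *
look("8",{'L':(-.082,.075,0)},cams=("scene",))
```

```text
t 7.25 pos [0.5139 0.3049 0.0198] stop uv [-0.0752  0.0405] xax [-0.003 -0.001 -1.   ] jaw yaw-stop deg -89.93 F [-5.2 -2.3  2.5] w 0.0502 q6 0.407
scene L 1564 [-0.0805  0.0751] yaw 0.59 med 1.24
```

Request:
step_arm --rows '[{"x":0,"y":0.006,"z":0,"turn":0,"claw":0.18},{"x":0,"y":0.01,"z":0,"turn":0,"claw":0.18},{"x":0,"y":0.01,"z":0,"turn":0,"claw":0.18},{"x":0,"y":-0.05,"z":-0.05,"turn":0,"claw":0.18},{"x":0,"y":-0.12,"z":-0.2,"turn":0,"claw":0.18},{"x":0,"y":-0.12,"z":-0.29,"turn":0,"claw":0.18},{"x":0,"y":-0.12,"z":-0.305,"turn":0,"claw":0.18},{"x":0,"y":-0.12,"z":-0.315,"turn":0,"claw":0.18},{"x":0,"y":-0.12,"z":-0.32,"turn":0,"claw":0.18},{"x":0,"y":-0.12,"z":-0.325,"turn":0,"claw":0.18},{"x":0,"y":-0.12,"z":-0.325,"turn":0,"claw":0.18}]'

```text
time: 8.22
eef_pos: [0.494, 0.3691, 0.0197]
orientation: [-0.515, -0.482, 0.52, -0.482]
ft_force: [-7.9, -13.1, 8.3]
gripper_width: 0.0502
```

Run:
```python
from look import *
look("9",{'L':(-.082,.075,0)},cams=("scene",))
```

```text
t 8.22 pos [0.494  0.3691 0.0197] stop uv [-0.0126  0.0649] xax [-0.004 -0.005 -1.   ] jaw yaw-stop deg -89.9 F [ -7.9 -13.1   8.3] w 0.0502 q6 0.523
scene L 1753 [-0.0814  0.0753] yaw -0.06 med 1.13
```

Request:
step_arm --rows '[{"x":0,"y":0,"z":0.1,"turn":0,"claw":0.18},{"x":-0.2,"y":0,"z":0.3,"turn":0,"claw":0.18},{"x":-0.4,"y":0.1,"z":0.45,"turn":0,"claw":0.18},{"x":-0.5,"y":0.25,"z":0.65,"turn":0,"claw":0.18},{"x":-0.5,"y":0.25,"z":0.85,"turn":0,"claw":0.18},{"x":-0.5,"y":0.25,"z":1.0,"turn":0,"claw":0.18},{"x":-0.5,"y":0.25,"z":1.0,"turn":0,"claw":0.18}]'

```text
time: 8.85
eef_pos: [0.5338, 0.165, 0.1223]
orientation: [0.519, 0.48, -0.517, 0.483]
ft_force: [0.5, 0.3, -0.1]
gripper_width: 0.0506
```

Request:
step_arm --rows '[{"x":0,"y":0.1,"z":0.2,"turn":0,"claw":0.18},{"x":0,"y":0.2,"z":0.4,"turn":0,"claw":0.18},{"x":0,"y":0.26,"z":0.6,"turn":0,"claw":0.18},{"x":0,"y":0.26,"z":0.8,"turn":0,"claw":0.18},{"x":0,"y":0.26,"z":1.0,"turn":0,"claw":0.18},{"x":0,"y":0.26,"z":1.0,"turn":0,"claw":0.18}]'

```text
time: 9.35
eef_pos: [0.5703, -0.0411, 0.1207]
orientation: [-0.518, -0.48, 0.519, -0.482]
ft_force: [1.0, 0.9, -0.5]
gripper_width: 0.0505
```

Run:
```python
from look import *
look("10",{'L':(-.082,.075,0),'S':(-.562,.099,0)},cams=("top","scene"))
shift(-.475,-.039,.018,-1)
```

```text
t 9.35 pos [ 0.5703 -0.0411  0.1207] stop uv [-0.4163 -0.0407] xax [ 0.002 -0.003 -1.   ] jaw yaw-stop deg -90.22 F [ 1.   0.9 -0.5] w 0.0505 q6 -0.202
top L 887 [-0.0803  0.0736] yaw 0.2 med 0.92
top S 129 [-0.5702  0.0992] yaw -1.31 med 1.04
scene L 1791 [-0.0803  0.0752] yaw 0.21 med 0.97
scene S 1847 [-0.564   0.1005] yaw -1.14 med 0.55
t 9.45 pos [ 0.5699 -0.0363  0.1205] stop uv [-0.4116 -0.0399] xax [ 0.001  0.    -1.   ] jaw yaw-stop deg -90.14 F [-0.1  0.7 -0.1] w 0.05 q6 -0.198
shift shares [ 0.5122 -0.0043  0.3173] turn -0.0056
```

View pics/crop10.png

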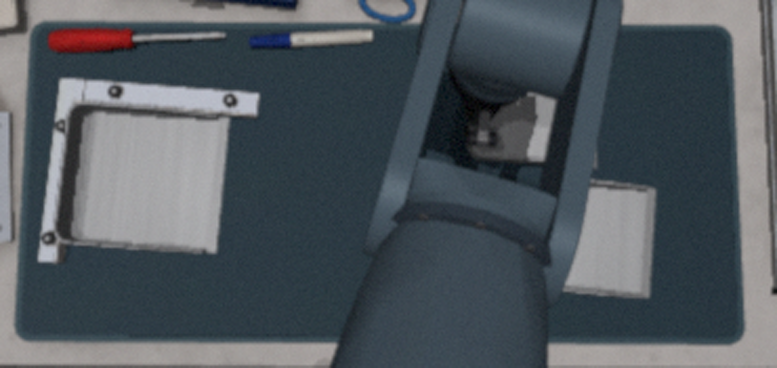

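Request:
step_arm --rows '[{"x":0,"y":0,"z":0.2,"turn":0,"claw":0.18},{"x":0.1,"y":0,"z":0.317,"turn":0,"claw":0.18},{"x":0.3,"y":0,"z":0.317,"turn":0,"claw":0.18},{"x":0.45,"y":0,"z":0.317,"turn":0,"claw":0.18},{"x":0.51,"y":0,"z":0.25,"turn":0,"claw":0.18},{"x":0.51,"y":0,"z":0.17,"turn":0,"claw":0.18},{"x":0.51,"y":0,"z":0.13,"turn":0,"claw":0.18},{"x":0.51,"y":0,"z":0.09,"turn":0,"claw":0.18},{"x":0.51,"y":0,"z":0.05,"turn":0,"claw":0.18},{"x":0.51,"y":0,"z":0.0,"turn":0,"claw":0.18},{"x":0.51,"y":0,"z":-0.05,"turn":0,"claw":0.18},{"x":0.51,"y":0,"z":-0.1,"turn":0,"claw":0.18},{"x":0.51,"y":-0.01,"z":-0.15,"turn":0,"claw":0.18},{"x":0.51,"y":-0.02,"z":-0.2,"turn":0,"claw":0.18},{"x":0.51,"y":-0.04,"z":-0.25,"turn":0,"claw":0.18},{"x":0.51,"y":-0.06,"z":-0.3,"turn":0,"claw":0.18},{"x":0.51,"y":-0.08,"z":-0.35,"turn":0,"claw":0.18},{"x":0.51,"y":-0.1,"z":-0.4,"turn":0,"claw":0.18},{"x":0.51,"y":-0.1,"z":-0.4,"turn":0,"claw":0.18}]'

```text
time: 11.03
eef_pos: [0.5534, 0.0482, 0.0177]
orientation: [-0.517, -0.483, 0.518, -0.481]
ft_force: [-0.9, -0.1, 0.1]
gripper_width: 0.0505
```

Run:
```python
from look import *
look("11",{'M':(-.39,-.03,0),'S':(-.562,.1,0)},cams=("scene",))
p=cv2.imread("pics/scene11.png");cv2.imwrite("pics/sc11.png",cv2.resize(p[180:400,110:450],None,fx=2.3,fy=2.3,interpolation=2))
```

```text
t 11.03 pos [0.5534 0.0482 0.0177] stop uv [-0.3285 -0.0174] xax [-0.002  0.001 -1.   ] jaw yaw-stop deg -89.9 F [-0.9 -0.1  0.1] w 0.0505 q6 -0.058
scene M 1716 [-0.3895 -0.0191] yaw 0.33 med 1.25
scene S 1835 [-0.564   0.1005] yaw -1.02 med 0.54
```

View pics/sc11.png

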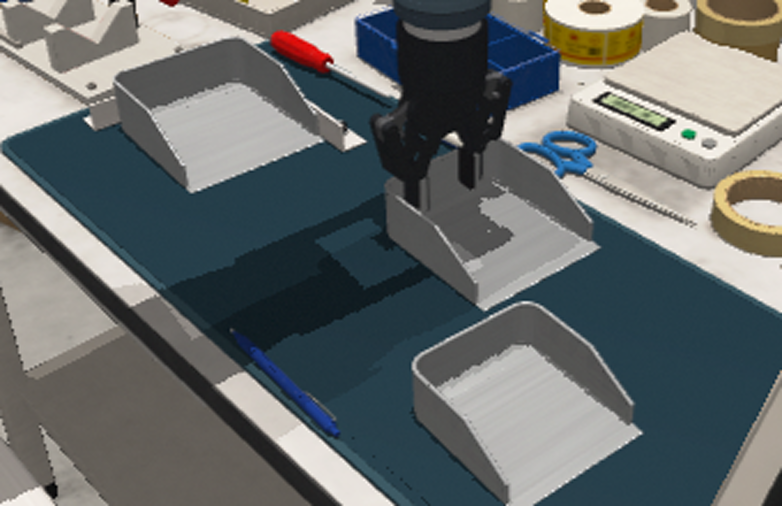

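Request:
step_arm --rows '[{"x":0,"y":0,"z":0.12,"turn":0,"claw":0.18},{"x":0,"y":-0.05,"z":0.25,"turn":0,"claw":0.18},{"x":0,"y":-0.09,"z":0.25,"turn":0,"claw":0.18},{"x":0,"y":-0.11,"z":0.25,"turn":0,"claw":0.18},{"x":0,"y":-0.13,"z":0.25,"turn":0,"claw":0.18},{"x":0,"y":-0.16,"z":0.25,"turn":0,"claw":0.18},{"x":0,"y":-0.2,"z":0.25,"turn":0,"claw":0.18},{"x":0,"y":-0.24,"z":0.25,"turn":0,"claw":0.18},{"x":0,"y":-0.28,"z":0.25,"turn":0,"claw":0.18},{"x":0,"y":-0.32,"z":0.25,"turn":0,"claw":0.18},{"x":0,"y":-0.36,"z":0.25,"turn":0,"claw":0.18},{"x":0,"y":-0.4,"z":0.25,"turn":0,"claw":0.18},{"x":0,"y":-0.44,"z":0.25,"turn":0,"claw":0.18},{"x":0,"y":-0.48,"z":0.25,"turn":0,"claw":0.18},{"x":0,"y":-0.52,"z":0.25,"turn":0,"claw":0.18},{"x":0,"y":-0.52,"z":0.25,"turn":0,"claw":0.18}]'

```text
time: 12.42
eef_pos: [0.4457, 0.0037, 0.0179]
orientation: [-0.517, -0.482, 0.518, -0.481]
ft_force: [-0.1, -0.9, -0.5]
gripper_width: 0.0502
```

Run:
```python
from look import *
look("12",{'M':(-.39,.058,0),'S':(-.562,.1,0)},cams=("scene",))
p=cv2.imread("pics/scene12.png");cv2.imwrite("pics/sc12.png",cv2.resize(p[180:400,110:450],None,fx=2.3,fy=2.3,interpolation=2))
```

```text
t 12.42 pos [0.4457 0.0037 0.0179] stop uv [-0.3806  0.0869] xax [-0.002  0.    -1.   ] jaw yaw-stop deg -89.98 F [-0.1 -0.9 -0.5] w 0.0502 q6 -0.187
scene M 1210 [-0.3873  0.0668] yaw -0.56 med 0.81
scene S 1853 [-0.5641  0.1005] yaw -1.09 med 0.56
```

View pics/sc12.png

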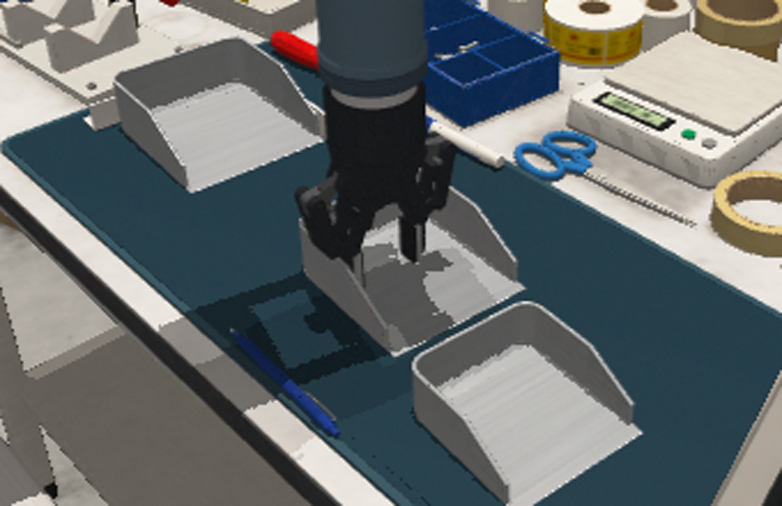

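Request:
step_arm --rows '[{"x":0,"y":-0.015,"z":0,"turn":0,"claw":0.18},{"x":0,"y":-0.03,"z":0,"turn":0,"claw":0.18},{"x":0,"y":-0.042,"z":0,"turn":0,"claw":0.18},{"x":0,"y":-0.042,"z":0,"turn":0,"claw":0.18},{"x":0,"y":0.065,"z":-0.05,"turn":0,"claw":0.18},{"x":0,"y":0.065,"z":-0.18,"turn":0,"claw":0.18},{"x":0,"y":0.065,"z":-0.22,"turn":0,"claw":0.18},{"x":0,"y":0.065,"z":-0.26,"turn":0,"claw":0.18},{"x":0,"y":0.065,"z":-0.3,"turn":0,"claw":0.18},{"x":0,"y":0.065,"z":-0.35,"turn":0,"claw":0.18},{"x":0,"y":0.065,"z":-0.4,"turn":0,"claw":0.18},{"x":0,"y":0.065,"z":-0.45,"turn":0,"claw":0.18},{"x":0,"y":0.065,"z":-0.5,"turn":0,"claw":0.18},{"x":0,"y":0.065,"z":-0.55,"turn":0,"claw":0.18},{"x":0,"y":0.065,"z":-0.6,"turn":0,"claw":0.18},{"x":0,"y":0.065,"z":-0.65,"turn":0,"claw":0.18},{"x":0,"y":0.065,"z":-0.7,"turn":0,"claw":0.18},{"x":0,"y":0.065,"z":-0.76,"turn":0,"claw":0.18},{"x":0,"y":0.065,"z":-0.82,"turn":0,"claw":0.18},{"x":0,"y":0.065,"z":-0.85,"turn":0,"claw":0.18}]'

```text
time: 14.13
eef_pos: [0.4731, 0.1736, 0.0184]
orientation: [0.518, 0.482, -0.517, 0.482]
ft_force: [0.5, -1.8, 1.7]
gripper_width: 0.0502
```

Run:
```python
from look import *
look("13",{'M':(-.268,.075,0),'L':(-.08,.075,0)},cams=("scene","top"))
p=cv2.imread("pics/scene13.png");cv2.imwrite("pics/sc13.png",cv2.resize(p[180:400,110:450],None,fx=2.3,fy=2.3,interpolation=2))
```

```text
t 14.13 pos [0.4731 0.1736 0.0184] stop uv [-0.2091  0.0717] xax [ 0.  0. -1.] jaw yaw-stop deg -89.94 F [ 0.5 -1.8  1.7] w 0.0502 q6 0.186
scene M 1554 [-0.2698  0.0707] yaw 0.33 med 1.11
scene L 1221 [-0.0802  0.0755] yaw 0.07 med 0.95
top M 145 [-0.2543  0.0695] yaw 0.01 med 0.96
top L 830 [-0.0802  0.0736] yaw 0.31 med 0.89
```

View pics/sc13.png

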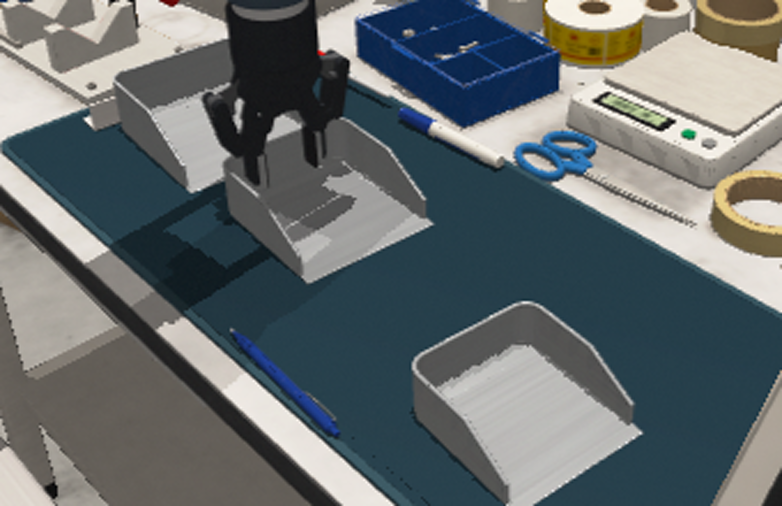

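View pics/crop13.png

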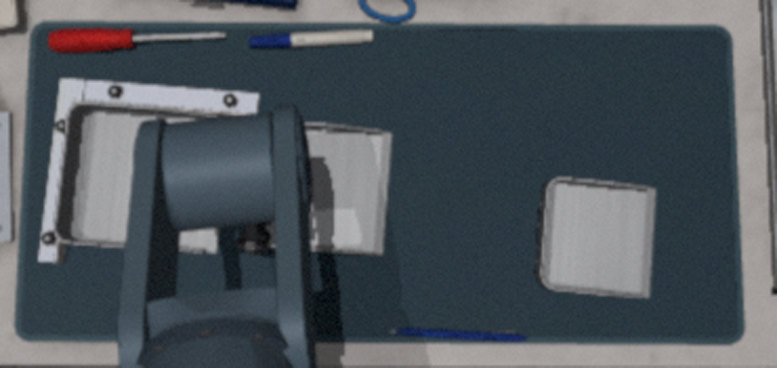

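Request:
step_arm --rows '[{"x":0,"y":-0.004,"z":-0.03,"turn":0,"claw":0.18},{"x":0,"y":-0.01,"z":-0.06,"turn":0,"claw":0.18},{"x":0,"y":-0.016,"z":-0.09,"turn":0,"claw":0.18},{"x":0,"y":-0.021,"z":-0.12,"turn":0,"claw":0.18},{"x":0,"y":-0.025,"z":-0.15,"turn":0,"claw":0.18},{"x":0,"y":-0.025,"z":-0.18,"turn":0,"claw":0.18},{"x":0,"y":-0.025,"z":-0.18,"turn":0,"claw":0.18}]'

```text
time: 14.82
eef_pos: [0.4706, 0.2094, 0.0184]
orientation: [0.518, 0.482, -0.517, 0.482]
ft_force: [1.4, -0.6, 1.3]
gripper_width: 0.0505
```

Run:
```python
from look import *
look("14",{'M':(-.235,.075,0)},cams=("scene",))
p=cv2.imread("pics/scene14.png");cv2.imwrite("pics/sc14.png",cv2.resize(p[180:330,110:350],None,fx=3.2,fy=3.2,interpolation=2))
```

```text
t 14.82 pos [0.4706 0.2094 0.0184] stop uv [-0.1736  0.0768] xax [ 0.     0.001 -1.   ] jaw yaw-stop deg -89.95 F [ 1.4 -0.6  1.3] w 0.0505 q6 0.258
scene M 1497 [-0.2338  0.0758] yaw 0.23 med 1.08
```

View pics/sc14.png

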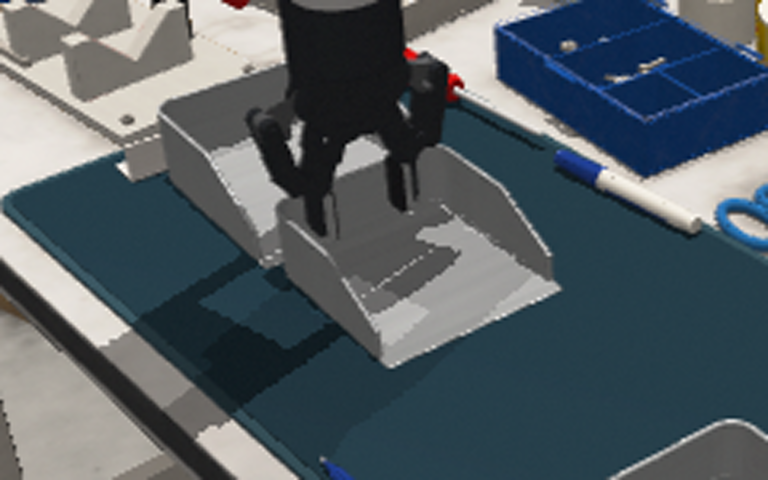

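Request:
step_arm --rows '[{"x":0,"y":0,"z":-0.03,"turn":0,"claw":0.18},{"x":0,"y":0,"z":-0.06,"turn":0,"claw":0.18},{"x":0,"y":0,"z":-0.09,"turn":0,"claw":0.18},{"x":0,"y":0,"z":-0.12,"turn":0,"claw":0.18},{"x":0,"y":0,"z":-0.15,"turn":0,"claw":0.18},{"x":0,"y":0,"z":-0.18,"turn":0,"claw":0.18},{"x":0,"y":0,"z":-0.21,"turn":0,"claw":0.18},{"x":0,"y":0,"z":-0.24,"turn":0,"claw":0.18},{"x":0,"y":0,"z":-0.28,"turn":0,"claw":0.18},{"x":0,"y":0,"z":-0.32,"turn":0,"claw":0.18},{"x":0,"y":0,"z":-0.36,"turn":0,"claw":0.18},{"x":0,"y":0,"z":-0.4,"turn":0,"claw":0.18}]'

```text
time: 15.87
eef_pos: [0.4763, 0.2889, 0.0183]
orientation: [0.518, 0.482, -0.518, 0.482]
ft_force: [0.4, -2.6, 3.2]
gripper_width: 0.0505
```

Run:
```python
from look import *
look("15",{},cams=("scene",))
p=cv2.imread("pics/scene15.png");cv2.imwrite("pics/sc15.png",cv2.resize(p[180:330,110:350],None,fx=3.2,fy=3.2,interpolation=2))
```

```text
t 15.87 pos [0.4763 0.2889 0.0183] stop uv [-0.0939  0.0768] xax [ 0.  0. -1.] jaw yaw-stop deg -89.98 F [ 0.4 -2.6  3.2] w 0.0505 q6 0.404
```

View pics/sc15.png

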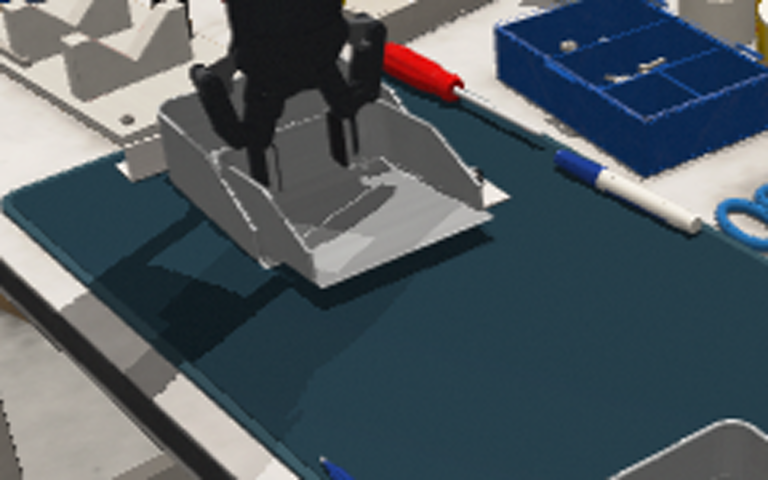

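Request:
step_arm --rows '[{"x":0,"y":0,"z":-0.04,"turn":0,"claw":0.18},{"x":0,"y":0,"z":-0.08,"turn":0,"claw":0.18},{"x":0,"y":0,"z":-0.12,"turn":0,"claw":0.18},{"x":0,"y":0,"z":-0.16,"turn":0,"claw":0.18},{"x":0,"y":0,"z":-0.2,"turn":0,"claw":0.18},{"x":0,"y":0,"z":-0.24,"turn":0,"claw":0.18},{"x":0,"y":0,"z":-0.28,"turn":0,"claw":0.18},{"x":0,"y":0,"z":-0.31,"turn":0,"claw":0.18},{"x":0,"y":0,"z":-0.34,"turn":0,"claw":0.18},{"x":0,"y":0,"z":-0.36,"turn":0,"claw":0.18},{"x":0,"y":0,"z":-0.375,"turn":0,"claw":0.18},{"x":0,"y":0,"z":-0.39,"turn":0,"claw":0.18},{"x":0,"y":0,"z":-0.39,"turn":0,"claw":0.18}]'

```text
time: 17.0
eef_pos: [0.4818, 0.3656, 0.0182]
orientation: [-0.517, -0.482, 0.518, -0.482]
ft_force: [-0.9, -4.0, 2.3]
gripper_width: 0.0504
```

Run:
```python
from look import *
look("16",{},cams=("scene",))
p=cv2.imread("pics/scene16.png");cv2.imwrite("pics/sc16.png",cv2.resize(p[180:330,110:350],None,fx=3.2,fy=3.2,interpolation=2))
```

```text
t 17.0 pos [0.4818 0.3656 0.0182] stop uv [-0.017   0.0768] xax [-0.    -0.001 -1.   ] jaw yaw-stop deg -89.97 F [-0.9 -4.   2.3] w 0.0504 q6 0.525
```

View pics/sc16.png

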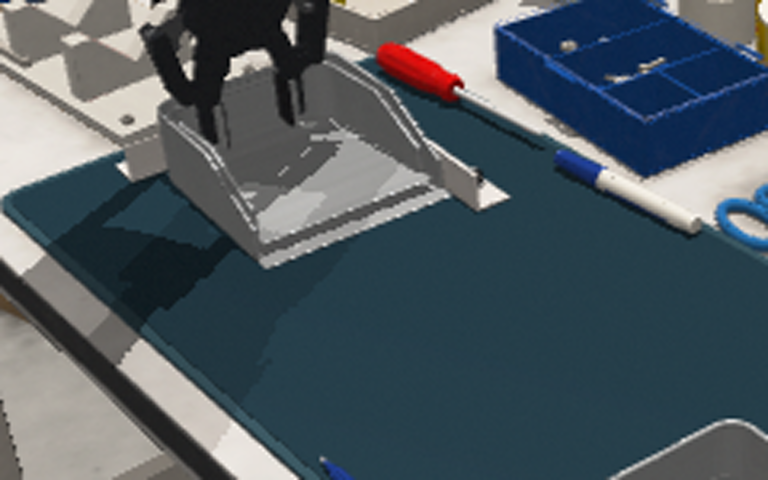

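Request:
step_arm --rows '[{"x":0,"y":0,"z":-0.006,"turn":0,"claw":0.18},{"x":0,"y":0,"z":-0.012,"turn":0,"claw":0.18},{"x":0,"y":0,"z":-0.015,"turn":0,"claw":0.18},{"x":0,"y":0,"z":-0.015,"turn":0,"claw":0.18}]'

```text
time: 17.38
eef_pos: [0.4818, 0.3659, 0.0182]
orientation: [-0.516, -0.481, 0.519, -0.483]
ft_force: [-2.3, -15.9, 8.0]
gripper_width: 0.0503
```

Request:
step_arm --rows '[{"x":0,"y":0,"z":0.1,"turn":0,"claw":0.18},{"x":-0.2,"y":0,"z":0.3,"turn":0,"claw":0.18},{"x":-0.4,"y":0,"z":0.45,"turn":0,"claw":0.18},{"x":-0.5,"y":0,"z":0.65,"turn":0,"claw":0.18},{"x":-0.5,"y":0,"z":0.85,"turn":0,"claw":0.18},{"x":-0.5,"y":0,"z":1.0,"turn":0,"claw":0.18},{"x":-0.5,"y":0,"z":1.0,"turn":0,"claw":0.18}]'

```text
time: 17.97
eef_pos: [0.4683, 0.1655, 0.1195]
orientation: [0.519, 0.48, -0.518, 0.482]
ft_force: [0.4, 0.4, -0.3]
gripper_width: 0.0507
```

Request:
step_arm --rows '[{"x":0,"y":0,"z":0.2,"turn":0,"claw":0.18},{"x":0,"y":0,"z":0.4,"turn":0,"claw":0.18},{"x":0,"y":0,"z":0.6,"turn":0,"claw":0.18},{"x":0,"y":0,"z":0.8,"turn":0,"claw":0.18},{"x":0,"y":0,"z":1.0,"turn":0,"claw":0.18},{"x":0,"y":0,"z":1.0,"turn":0,"claw":0.18}]'

```text
time: 18.47
eef_pos: [0.4541, -0.0359, 0.1187]
orientation: [0.519, 0.479, -0.519, 0.481]
ft_force: [0.2, -0.3, -0.2]
gripper_width: 0.0503
```

Run:
```python
from look import *
look("17",{'S':(-.564,.1,0)},cams=("top","scene"))
p=cv2.imread("pics/top17.png");cv2.imwrite("pics/t17.png",cv2.resize(p[240:355,150:310],None,fx=5,fy=5,interpolation=2))
shift(-.555,.1,.018,0)
# M/L separation via line profile: heights across
W=cloud("top",np.load("pics/top17.npy")).reshape(-1,3);uv=to_stop(W[:,0],W[:,1]).T
m=(W[:,2]>.018)&(W[:,2]<.07)&(abs(uv[:,1]-.073)<.05)&(uv[:,0]>-.03)&(uv[:,0]<.01)
print(np.histogram(uv[m,0],np.arange(-.02,.006,.001)))
for lo,hi in((-.012,.02),(.13,.16)):
  m=(W[:,2]>.02)&(W[:,2]<.07)&(uv[:,0]>-.13)&(uv[:,0]<-.03)&(uv[:,1]>lo)&(uv[:,1]<hi);print(np.histogram(uv[m,1],np.arange(lo,hi,.001)))
```

```text
t 18.47 pos [ 0.4541 -0.0359  0.1187] stop uv [-0.4194  0.0756] xax [ 0.002 -0.002 -1.   ] jaw yaw-stop deg -90.35 F [ 0.2 -0.3 -0.2] w 0.0503 q6 -0.261
top S 88 [-0.5622  0.099 ] yaw -1.09 med 0.74
scene S 1833 [-0.564   0.1005] yaw -1.14 med 0.56
t 18.57 pos [ 0.4537 -0.0312  0.1183] stop uv [-0.4148  0.0764] xax [ 0.001  0.001 -1.   ] jaw yaw-stop deg -90.24 F [-0.1  1.1 -0. ] w 0.0504 q6 -0.256
shift shares [ 0.5006 -0.1156  0.7021] turn 0.0
(array([  0,   0,   0,   0,   0,   0,   0,   0,   0,   0,   1,  33, 135,
        84,  20,   6,   6,  33,  62,  33,  17,   5,   0,   0,   0]), array([-2.00000000e-02, -1.90000000e-02, -1.80000000e-02, -1.70000000e-02,
       -1.60000000e-02, -1.50000000e-02, -1.40000000e-02, -1.30000000e-02,
       -1.20000000e-02, -1.10000000e-02, -1.00000000e-02, -9.00000000e-03,
       -8.00000000e-03, -7.00000000e-03, -6.00000000e-03, -5.00000000e-03,
       -4.00000000e-03, -3.00000000e-03, -2.00000000e-03, -1.00000000e-03,
        1.73472348e-17,  1.00000000e-03,  2.00000000e-03,  3.00000000e-03,
        4.00000000e-03,  5.00000000e-03]))
(array([ 0,  0,
[... 400 characters left out ...]
000e-03,  3.00000000e-03,
        4.00000000e-03,  5.00000000e-03,  6.00000000e-03,  7.00000000e-03,
        8.00000000e-03,  9.00000000e-03,  1.00000000e-02,  1.10000000e-02,
        1.20000000e-02,  1.30000000e-02,  1.40000000e-02,  1.50000000e-02,
        1.60000000e-02,  1.70000000e-02,  1.80000000e-02,  1.90000000e-02]))
(array([ 0,  0,  0,  0,  0,  0,  9, 25, 24, 22,  5,  0,  0,  9, 34, 24, 20,
        5,  0,  0,  0,  0,  0,  0,  0,  0,  0,  0,  0]), array([0.13 , 0.131, 0.132, 0.133, 0.134, 0.135, 0.136, 0.137, 0.138,
       0.139, 0.14 , 0.141, 0.142, 0.143, 0.144, 0.145, 0.146, 0.147,
       0.148, 0.149, 0.15 , 0.151, 0.152, 0.153, 0.154, 0.155, 0.156,
       0.157, 0.158, 0.159]))
```

View pics/t17.png

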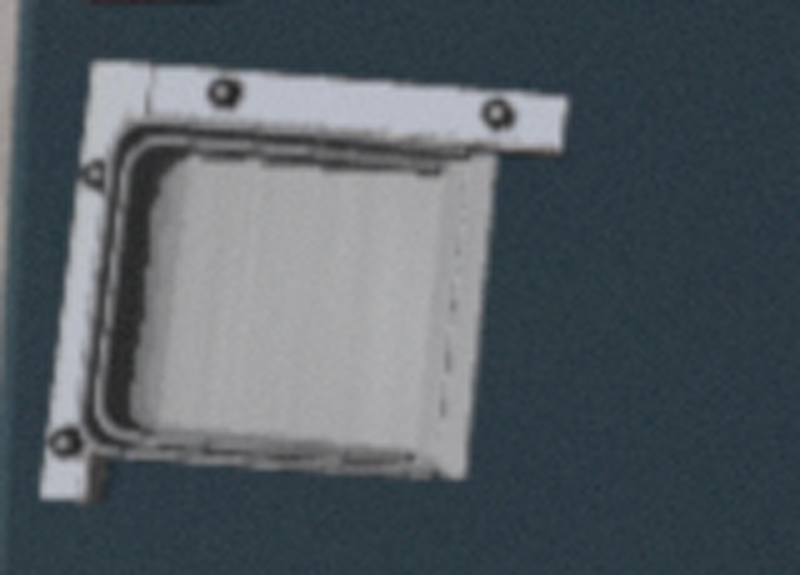

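```bash
cat > nest.py <<'E'
from plan import *
def joint(n,d,keys,init,nit=6):
    W=cloud(n,d).reshape(-1,3);W=W[~np.isnan(W[:,0])];uv=to_stop(W[:,0],W[:,1]).T
    m=(W[:,2]>.024)&(W[:,2]<.066)&(uv[:,0]>-.175)&(uv[:,0]<.012)&(uv[:,1]>-.006)&(uv[:,1]<.155)
    P=np.c_[uv[m],W[m,2]];p={k:np.array(init[k],float) for k in keys}
    def dist(k,q):
        c,s=np.cos(p[k][2]),np.sin(p[k][2]);r=(q[:,:2]-p[k][:2])@np.array([[c,-s],[s,c]])
        return sd_u(r,*DIM[k][:2])
    for _ in range(nit):
        D=np.stack([abs(dist(k,P)) for k in keys]);a=D.argmin(0)
        for i,k in enumerate(keys):
            g=(a==i)&(D[i]<.004);r,e=fit_scoop(k,P[g],p[k]);p[k]=r
    for i,k in enumerate(keys):
        print(n,k,(a==i).sum(),p[k][:2].round(4),'yaw',np.degrees(p[k][2]).round(2))
    return p
E
python3 - <<'E'
from nest import *
for i in (( -.0737,.0733),(-.0757,.0733),(-.077,.0733)):
  for n in("top","scene"): joint(n,np.load(f"pics/{n}17.npy"),['L','M'],{'L':(-.08,.0735,0),'M':(*i,0)})
p=cv2.imread("pics/scene17.png");cv2.imwrite("pics/sc17.png",cv2.resize(p[190:310,140:290],None,fx=5,fy=5,interpolation=2))
E
```

```text
top L 641 [-0.0802  0.0738] yaw 0.33
top M 549 [-0.077   0.0746] yaw 0.05
scene L 846 [-0.0812  0.0752] yaw 0.45
scene M 869 [-0.0771  0.0758] yaw -0.09
top L 641 [-0.0802  0.0738] yaw 0.33
top M 549 [-0.077   0.0746] yaw 0.05
scene L 856 [-0.0813  0.0752] yaw 0.47
scene M 859 [-0.0771  0.0758] yaw -0.09
top L 641 [-0.0802  0.0738] yaw 0.33
top M 549 [-0.077   0.0746] yaw 0.05
scene L 859 [-0.0814  0.0752] yaw 0.47
scene M 856 [-0.0771  0.0758] yaw -0.09
```

View pics/sc17.png

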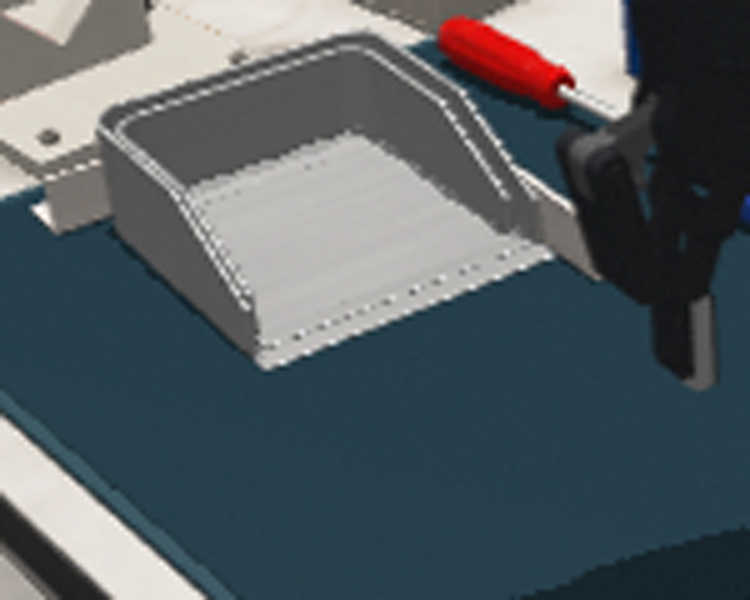

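Request:
step_arm --rows '[{"x":0,"y":0,"z":-0.2,"turn":0,"claw":0.18},{"x":0,"y":0,"z":-0.4,"turn":0,"claw":0.18},{"x":0,"y":0,"z":-0.6,"turn":0,"claw":0.18},{"x":0,"y":0,"z":-0.8,"turn":0,"claw":0.18},{"x":0,"y":0,"z":-1.0,"turn":0,"claw":0.18},{"x":0,"y":0,"z":-1.0,"turn":0,"claw":0.18}]'

```text
time: 19.07
eef_pos: [0.4666, 0.1776, 0.1183]
orientation: [0.517, 0.485, -0.515, 0.483]
ft_force: [0.2, -0.4, 0.1]
gripper_width: 0.0501
```

Run:
```python
from plan import *
shift(-.05,.074,.014,0)
```

```text
t 19.07 pos [0.4666 0.1776 0.1183] stop uv [-0.2056  0.0785] xax [ 0.001  0.003 -1.   ] jaw yaw-stop deg -89.54 F [ 0.2 -0.4  0.1] w 0.0501 q6 0.186
shift shares [ 0.5244  0.0286 -0.776 ] turn 0.0
```

Request:
step_arm --rows '[{"x":0,"y":0.01,"z":-0.2,"turn":0,"claw":0.18},{"x":0,"y":0.01,"z":-0.4,"turn":0,"claw":0.18},{"x":0,"y":0.01,"z":-0.6,"turn":0,"claw":0.18},{"x":0,"y":0.01,"z":-0.75,"turn":0,"claw":0.18},{"x":0.15,"y":0.01,"z":-0.8,"turn":0,"claw":0.18},{"x":0.3,"y":0.01,"z":-0.8,"turn":0,"claw":0.18},{"x":0.45,"y":0.01,"z":-0.8,"turn":0,"claw":0.18},{"x":0.51,"y":0.01,"z":-0.8,"turn":0,"claw":0.18},{"x":0.52,"y":0.01,"z":-0.8,"turn":0,"claw":0.18}]'

```text
time: 19.82
eef_pos: [0.4775, 0.329, 0.0108]
orientation: [-0.515, -0.483, 0.519, -0.481]
ft_force: [-0.7, -0.1, -0.3]
gripper_width: 0.0501
```

Run:
```python
from plan import *
shift(-.0165,.074,.014,0)
```

```text
t 19.82 pos [0.4775 0.329  0.0108] stop uv [-0.0538  0.0785] xax [-0.006 -0.002 -1.   ] jaw yaw-stop deg -89.88 F [-0.7 -0.1 -0.3] w 0.0501 q6 0.468
shift shares [-0.0166  0.0226 -0.1864] turn 0.0
```

Request:
step_arm --rows '[{"x":0.0,"y":0.02,"z":-0.1,"turn":0,"claw":0.18},{"x":0.0,"y":0.02,"z":-0.16,"turn":0,"claw":0.18},{"x":0.0,"y":0.02,"z":-0.175,"turn":0,"claw":0.18},{"x":0.0,"y":0.02,"z":-0.185,"turn":0,"claw":0.18},{"x":0.0,"y":0.02,"z":-0.195,"turn":0,"claw":0.18},{"x":0.0,"y":0.02,"z":-0.205,"turn":0,"claw":0.18},{"x":0.0,"y":0.02,"z":-0.205,"turn":0,"claw":0.18}]'

```text
time: 20.4
eef_pos: [0.4886, 0.3669, 0.0156]
orientation: [-0.517, -0.481, 0.519, -0.483]
ft_force: [-1.7, -12.2, 8.9]
gripper_width: 0.0505
```

Run:
```python
from look import *
look("18",{},cams=("scene",))
p=cv2.imread("pics/scene18.png");cv2.imwrite("pics/sc18.png",cv2.resize(p[190:310,140:290],None,fx=5,fy=5,interpolation=2))
```

```text
t 20.4 pos [0.4886 0.3669 0.0156] stop uv [-0.0152  0.0701] xax [-0.    -0.004 -1.   ] jaw yaw-stop deg -89.97 F [ -1.7 -12.2   8.9] w 0.0505 q6 0.526
```

View pics/sc18.png

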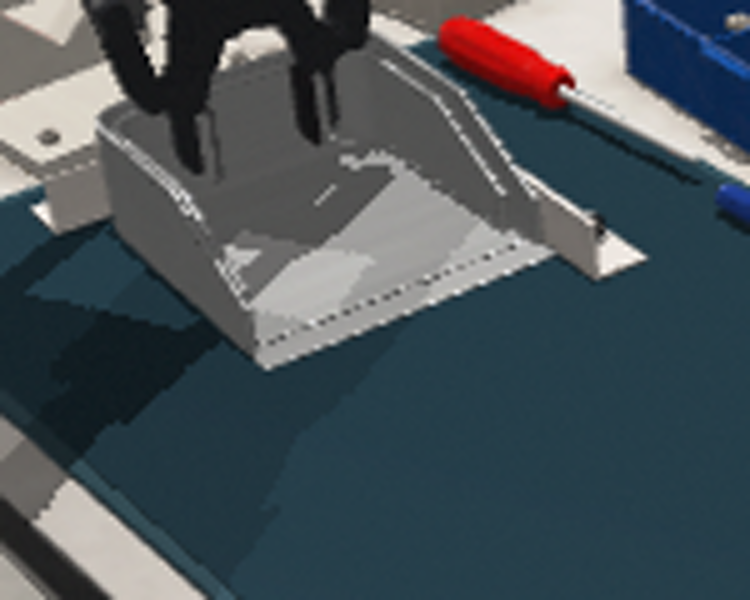

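Request:
step_arm --rows '[{"x":0,"y":0,"z":0.1,"turn":0,"claw":0.18},{"x":-0.2,"y":0,"z":0.3,"turn":0,"claw":0.18},{"x":-0.4,"y":0,"z":0.45,"turn":0,"claw":0.18},{"x":-0.5,"y":0,"z":0.65,"turn":0,"claw":0.18},{"x":-0.5,"y":0,"z":0.85,"turn":0,"claw":0.18},{"x":-0.5,"y":0,"z":1.0,"turn":0,"claw":0.18}]'

```text
time: 20.95
eef_pos: [0.4757, 0.1771, 0.1167]
orientation: [0.519, 0.481, -0.516, 0.483]
ft_force: [0.9, 0.1, 0.0]
gripper_width: 0.0504
```

Request:
step_arm --rows '[{"x":0,"y":-0.03,"z":0.2,"turn":0,"claw":0.18},{"x":0,"y":-0.06,"z":0.4,"turn":0,"claw":0.18},{"x":0,"y":-0.1,"z":0.6,"turn":0,"claw":0.18},{"x":0,"y":-0.14,"z":0.8,"turn":0,"claw":0.18},{"x":0,"y":-0.15,"z":0.95,"turn":0,"claw":0.18},{"x":0,"y":-0.15,"z":1.0,"turn":0,"claw":0.18},{"x":0,"y":-0.15,"z":1.0,"turn":0,"claw":0.18}]'

```text
time: 21.53
eef_pos: [0.4302, -0.0214, 0.1141]
orientation: [0.519, 0.48, -0.518, 0.481]
ft_force: [0.5, 0.2, 0.1]
gripper_width: 0.0504
```

Run:
```python
from nest import *
for n in("top","scene"):
  p,d=bot.grab_frame(n);cv2.imwrite(f"pics/{n}19.png",p);np.save(f"pics/{n}19.npy",d)
  joint(n,d,['L','M'],{'L':(-.08,.0735,0),'M':(-.074,.0735,0)})
shift(-.548,.1,.017,0)
```

```text
top L 577 [-0.0801  0.0738] yaw 0.44
top M 533 [-0.0742  0.0748] yaw 0.1
scene L 806 [-0.0807  0.0753] yaw -0.01
scene M 749 [-0.0747  0.0761] yaw -0.09
t 21.63 pos [ 0.4303 -0.0191  0.1138] stop uv [-0.4044  0.1005] xax [ 0.001  0.    -1.   ] jaw yaw-stop deg -90.08 F [0.2 0.1 0.6] w 0.0503 q6 -0.249
shift shares [0.4837 0.0033 0.7184] turn 0.0
```

Request:
step_arm --rows '[{"x":0,"y":0.003,"z":0.2,"turn":0,"claw":0.18},{"x":0.05,"y":0.003,"z":0.4,"turn":0,"claw":0.18},{"x":0.15,"y":0.003,"z":0.6,"turn":0,"claw":0.18},{"x":0.3,"y":0.003,"z":0.72,"turn":0,"claw":0.18},{"x":0.42,"y":0.003,"z":0.72,"turn":0,"claw":0.18},{"x":0.48,"y":0.003,"z":0.66,"turn":0,"claw":0.18},{"x":0.48,"y":0.003,"z":0.6,"turn":0,"claw":0.18},{"x":0.48,"y":0.003,"z":0.56,"turn":0,"claw":0.18},{"x":0.48,"y":0.003,"z":0.52,"turn":0,"claw":0.18},{"x":0.48,"y":0.003,"z":0.48,"turn":0,"claw":0.18},{"x":0.48,"y":0.006,"z":0.43,"turn":0,"claw":0.18},{"x":0.48,"y":0.014,"z":0.37,"turn":0,"claw":0.18},{"x":0.48,"y":0.024,"z":0.31,"turn":0,"claw":0.18},{"x":0.48,"y":0.035,"z":0.25,"turn":0,"claw":0.18},{"x":0.48,"y":0.046,"z":0.19,"turn":0,"claw":0.18},{"x":0.48,"y":0.057,"z":0.13,"turn":0,"claw":0.18},{"x":0.48,"y":0.068,"z":0.07,"turn":0,"claw":0.18},{"x":0.48,"y":0.079,"z":0.01,"turn":0,"claw":0.18},{"x":0.48,"y":0.09,"z":-0.05,"turn":0,"claw":0.18},{"x":0.48,"y":0.1,"z":-0.1,"turn":0,"claw":0.18}]'

```text
time: 23.3
eef_pos: [0.4525, 0.0005, 0.0186]
orientation: [0.518, 0.481, -0.517, 0.483]
ft_force: [-0.4, -1.4, 1.1]
gripper_width: 0.0503
```

Run:
```python
from look import *
look("20",{'S':(-.43,.082,0)},cams=("scene",))
p=cv2.imread("pics/scene20.png");cv2.imwrite("pics/sc20.png",cv2.resize(p[180:400,110:450],None,fx=2.3,fy=2.3,interpolation=2))
```

```text
t 23.3 pos [0.4525 0.0005 0.0186] stop uv [-0.3833  0.0799] xax [ 0.002 -0.001 -1.   ] jaw yaw-stop deg -89.93 F [-0.4 -1.4  1.1] w 0.0503 q6 -0.191
scene S 1459 [-0.4358  0.0781] yaw 0.45 med 1.21
```

View pics/sc20.png

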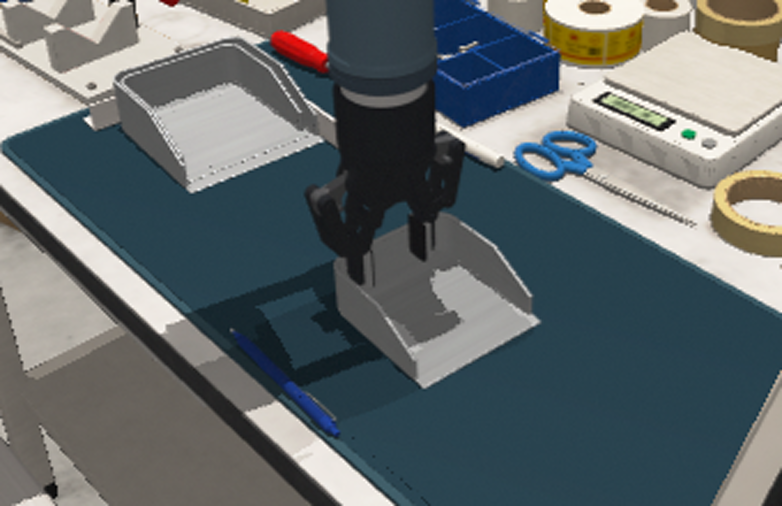

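Request:
step_arm --rows '[{"x":0,"y":0,"z":-0.05,"turn":0,"claw":0.18},{"x":0,"y":0.001,"z":-0.11,"turn":0,"claw":0.18},{"x":0,"y":0.002,"z":-0.17,"turn":0,"claw":0.18},{"x":0,"y":0.003,"z":-0.23,"turn":0,"claw":0.18},{"x":0,"y":0.004,"z":-0.29,"turn":0,"claw":0.18},{"x":0,"y":0.005,"z":-0.35,"turn":0,"claw":0.18},{"x":0,"y":0.006,"z":-0.41,"turn":0,"claw":0.18},{"x":0,"y":0.007,"z":-0.47,"turn":0,"claw":0.18},{"x":0,"y":0.008,"z":-0.53,"turn":0,"claw":0.18},{"x":0,"y":0.009,"z":-0.59,"turn":0,"claw":0.18},{"x":0,"y":0.01,"z":-0.65,"turn":0,"claw":0.18},{"x":0,"y":0.01,"z":-0.71,"turn":0,"claw":0.18},{"x":0,"y":0.01,"z":-0.77,"turn":0,"claw":0.18},{"x":0,"y":0.01,"z":-0.83,"turn":0,"claw":0.18},{"x":0,"y":0.01,"z":-0.88,"turn":0,"claw":0.18},{"x":0,"y":0.01,"z":-0.88,"turn":0,"claw":0.18}]'

```text
time: 24.68
eef_pos: [0.4662, 0.1764, 0.0177]
orientation: [0.518, 0.482, -0.517, 0.482]
ft_force: [0.2, -0.3, -0.1]
gripper_width: 0.0505
```

Run:
```python
from look import *
look("21",{'S':(-.255,.076,0)},cams=("scene","top"))
p=cv2.imread("pics/scene21.png");cv2.imwrite("pics/sc21.png",cv2.resize(p[180:330,110:350],None,fx=3.2,fy=3.2,interpolation=2))
```

```text
t 24.68 pos [0.4662 0.1764 0.0177] stop uv [-0.2068  0.0788] xax [ 0.     0.001 -1.   ] jaw yaw-stop deg -89.91 F [ 0.2 -0.3 -0.1] w 0.0505 q6 0.193
scene S 1143 [-0.257   0.0767] yaw -0.39 med 1.23
top S 96 [-0.2517  0.0757] yaw 0.33 med 0.91
```

View pics/sc21.png

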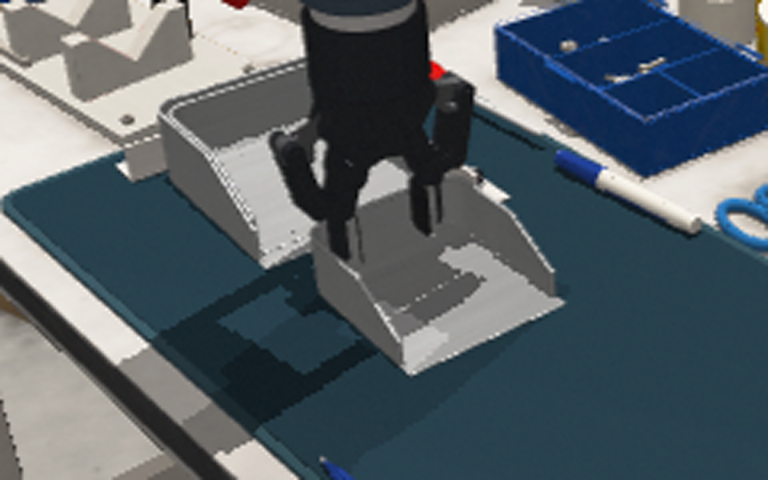

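Request:
step_arm --rows '[{"x":0,"y":0.001,"z":-0.04,"turn":0,"claw":0.18},{"x":0,"y":0.002,"z":-0.08,"turn":0,"claw":0.18},{"x":0,"y":0.004,"z":-0.12,"turn":0,"claw":0.18},{"x":0,"y":0.004,"z":-0.16,"turn":0,"claw":0.18},{"x":0,"y":0.004,"z":-0.19,"turn":0,"claw":0.18},{"x":0,"y":0.004,"z":-0.22,"turn":0,"claw":0.18},{"x":0,"y":0.004,"z":-0.25,"turn":0,"claw":0.18},{"x":0,"y":0.004,"z":-0.28,"turn":0,"claw":0.18},{"x":0,"y":0.004,"z":-0.31,"turn":0,"claw":0.18},{"x":0,"y":0.004,"z":-0.34,"turn":0,"claw":0.18},{"x":0,"y":0.004,"z":-0.37,"turn":0,"claw":0.18},{"x":0,"y":0.004,"z":-0.4,"turn":0,"claw":0.18},{"x":0,"y":0.004,"z":-0.43,"turn":0,"claw":0.18},{"x":0,"y":0.004,"z":-0.46,"turn":0,"claw":0.18}]'

```text
time: 25.95
eef_pos: [0.4736, 0.2671, 0.0176]
orientation: [0.518, 0.482, -0.518, 0.482]
ft_force: [-0.3, -2.1, 0.4]
gripper_width: 0.0506
```

Run:
```python
from look import *
look("22",{},cams=("scene",))
p=cv2.imread("pics/scene22.png");cv2.imwrite("pics/sc22.png",cv2.resize(p[180:330,110:350],None,fx=3.2,fy=3.2,interpolation=2))
```

```text
t 25.95 pos [0.4736 0.2671 0.0176] stop uv [-0.1159  0.0779] xax [ 0.  0. -1.] jaw yaw-stop deg -89.99 F [-0.3 -2.1  0.4] w 0.0506 q6 0.367
```

View pics/sc22.png

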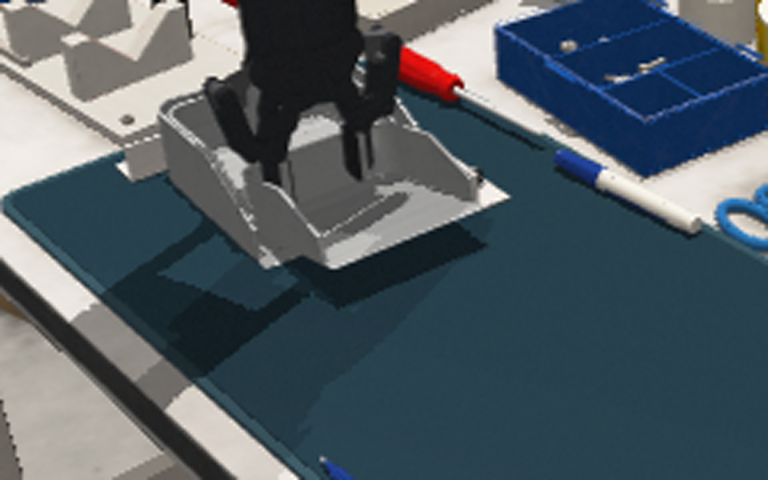

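Request:
step_arm --rows '[{"x":0,"y":0,"z":-0.03,"turn":0,"claw":0.18},{"x":0,"y":0,"z":-0.06,"turn":0,"claw":0.18},{"x":0,"y":0,"z":-0.1,"turn":0,"claw":0.18},{"x":0,"y":0,"z":-0.14,"turn":0,"claw":0.18},{"x":0,"y":0,"z":-0.18,"turn":0,"claw":0.18},{"x":0,"y":0,"z":-0.22,"turn":0,"claw":0.18},{"x":0,"y":0,"z":-0.26,"turn":0,"claw":0.18},{"x":0,"y":0,"z":-0.3,"turn":0,"claw":0.18},{"x":0,"y":0,"z":-0.34,"turn":0,"claw":0.18},{"x":0,"y":0,"z":-0.37,"turn":0,"claw":0.18},{"x":0,"y":0,"z":-0.4,"turn":0,"claw":0.18},{"x":0,"y":0,"z":-0.43,"turn":0,"claw":0.18},{"x":0,"y":0,"z":-0.45,"turn":0,"claw":0.18},{"x":0,"y":0,"z":-0.465,"turn":0,"claw":0.18},{"x":0,"y":0,"z":-0.48,"turn":0,"claw":0.18},{"x":0,"y":0,"z":-0.48,"turn":0,"claw":0.18}]'

```text
time: 27.33
eef_pos: [0.4802, 0.3599, 0.0175]
orientation: [-0.516, -0.481, 0.519, -0.483]
ft_force: [-1.8, -12.4, 6.9]
gripper_width: 0.0504
```

Run:
```python
from look import *
look("23",{},cams=("scene",))
p=cv2.imread("pics/scene23.png");cv2.imwrite("pics/sc23.png",cv2.resize(p[180:330,110:350],None,fx=3.2,fy=3.2,interpolation=2))
```

```text
t 27.33 pos [0.4802 0.3599 0.0175] stop uv [-0.0228  0.078 ] xax [-0.002 -0.005 -1.   ] jaw yaw-stop deg -89.94 F [ -1.8 -12.4   6.9] w 0.0504 q6 0.521
```

View pics/sc23.png

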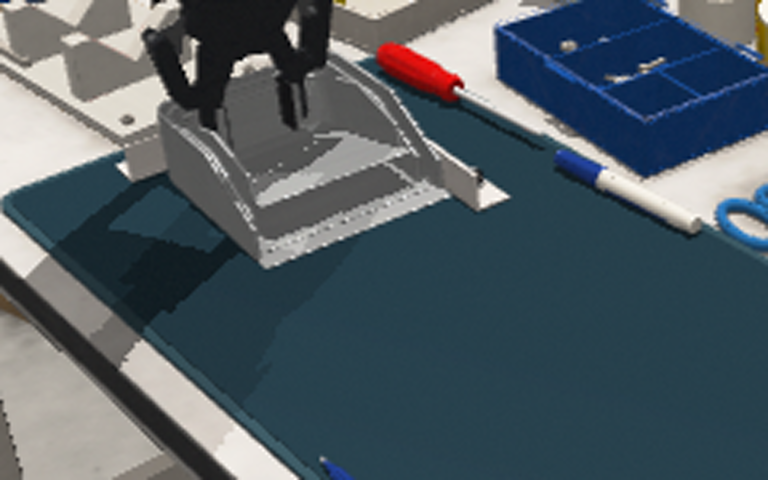

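Request:
step_arm --rows '[{"x":0,"y":0,"z":0.05,"turn":0,"claw":0.18},{"x":0,"y":0,"z":0.1,"turn":0,"claw":0.18},{"x":0,"y":0,"z":0.15,"turn":0,"claw":0.18},{"x":0,"y":0,"z":0.15,"turn":0,"claw":0.18}]'

```text
time: 27.72
eef_pos: [0.4778, 0.3305, 0.0171]
orientation: [-0.518, -0.482, 0.518, -0.481]
ft_force: [-0.7, -0.4, -0.1]
gripper_width: 0.0502
```

Run:
```python
from look import *
look("24",{},cams=("scene",))
p=cv2.imread("pics/scene24.png");cv2.imwrite("pics/sc24.png",cv2.resize(p[180:330,110:350],None,fx=3.2,fy=3.2,interpolation=2))
```

```text
t 27.72 pos [0.4778 0.3305 0.0171] stop uv [-0.0524  0.0783] xax [-0.001 -0.    -1.   ] jaw yaw-stop deg -90.06 F [-0.7 -0.4 -0.1] w 0.0502 q6 0.474
```

View pics/sc24.png

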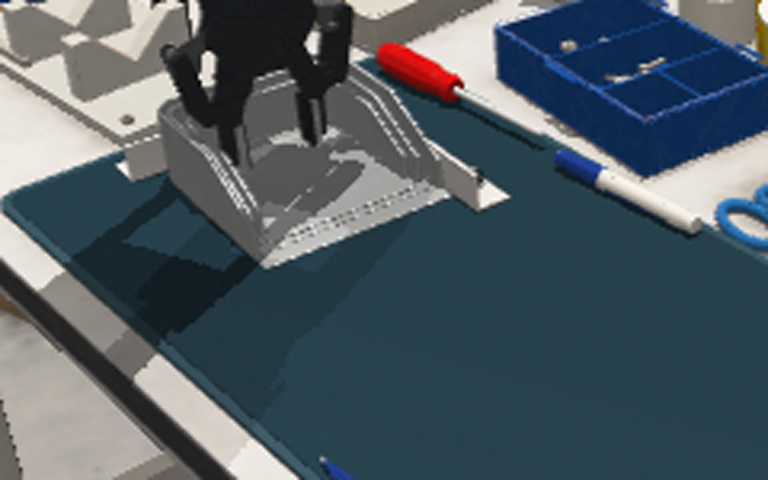

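Request:
step_arm --rows '[{"x":0.015,"y":0.01,"z":0,"turn":0,"claw":0.18},{"x":0.018,"y":0.015,"z":-0.08,"turn":0,"claw":0.18},{"x":0.018,"y":0.015,"z":-0.13,"turn":0,"claw":0.18},{"x":0.018,"y":0.015,"z":-0.145,"turn":0,"claw":0.18},{"x":0.018,"y":0.015,"z":-0.155,"turn":0,"claw":0.18},{"x":0.018,"y":0.015,"z":-0.165,"turn":0,"claw":0.18},{"x":0.018,"y":0.015,"z":-0.172,"turn":0,"claw":0.18},{"x":0.018,"y":0.015,"z":-0.172,"turn":0,"claw":0.18}]'

```text
time: 28.43
eef_pos: [0.4835, 0.3648, 0.0139]
orientation: [-0.516, -0.481, 0.519, -0.482]
ft_force: [-1.3, -8.0, 3.8]
gripper_width: 0.0503
```

Run:
```python
from look import *
look("25",{},cams=("scene",))
p=cv2.imread("pics/scene25.png");cv2.imwrite("pics/sc25.png",cv2.resize(p[180:330,110:350],None,fx=3.2,fy=3.2,interpolation=2))
```

```text
t 28.43 pos [0.4835 0.3648 0.0139] stop uv [-0.0177  0.0751] xax [-0.001 -0.003 -1.   ] jaw yaw-stop deg -89.96 F [-1.3 -8.   3.8] w 0.0503 q6 0.525
```

View pics/sc25.png

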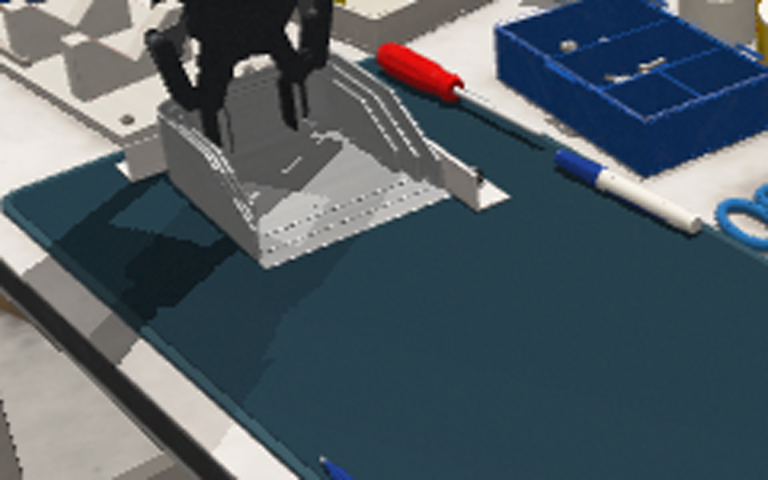

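Request:
step_arm --rows '[{"x":0,"y":0,"z":0.05,"turn":0,"claw":0.18},{"x":-0.05,"y":0,"z":0.15,"turn":0,"claw":0.18},{"x":-0.25,"y":0,"z":0.25,"turn":0,"claw":0.18},{"x":-0.45,"y":0,"z":0.4,"turn":0,"claw":0.18},{"x":-0.6,"y":0,"z":0.6,"turn":0,"claw":0.18},{"x":-0.7,"y":0,"z":0.8,"turn":0,"claw":0.18},{"x":-0.7,"y":0,"z":1.0,"turn":0,"claw":0.18},{"x":-0.7,"y":0,"z":1.0,"turn":0,"claw":0.18}]'

```text
time: 29.15
eef_pos: [0.47, 0.1636, 0.156]
orientation: [0.519, 0.48, -0.517, 0.483]
ft_force: [-0.1, -0.5, -0.6]
gripper_width: 0.0502
```

Request:
step_arm --rows '[{"x":0,"y":0,"z":0.2,"turn":0,"claw":0.18},{"x":0,"y":0,"z":0.4,"turn":0,"claw":0.18},{"x":0,"y":0,"z":0.6,"turn":0,"claw":0.18},{"x":0,"y":0,"z":0.8,"turn":0,"claw":0.18},{"x":0,"y":0,"z":1.0,"turn":0,"claw":0.18},{"x":0,"y":0,"z":1.0,"turn":0,"claw":0.18},{"x":0,"y":0,"z":1.0,"turn":0,"claw":0.18}]'

```text
time: 29.73
eef_pos: [0.4548, -0.0347, 0.154]
orientation: [0.519, 0.48, -0.519, 0.48]
ft_force: [0.4, 0.9, -0.4]
gripper_width: 0.0504
```

Run:
```python
from nest import *
now()
for n in("top","scene"):
  p,d=bot.grab_frame(n);cv2.imwrite(f"pics/{n}26.png",p);np.save(f"pics/{n}26.npy",d)
  joint(n,d,['L','M','S'],{'L':(-.08,.0735,0),'M':(-.074,.0735,0),'S':(-.067,.0735,0)})
p=cv2.imread("pics/scene26.png");a=cv2.resize(p[180:300,130:290],None,fx=5,fy=5,interpolation=2)
cv2.imwrite("pics/sc26.png",a)
p=cv2.imread("pics/top26.png");cv2.imwrite("pics/t26.png",cv2.resize(p[240:355,150:310],None,fx=5,fy=5,interpolation=2))
```

```text
t 29.73 pos [ 0.4548 -0.0347  0.154 ] stop uv [-0.4182  0.075 ] xax [ 0.001  0.    -1.   ] jaw yaw-stop deg -90.29 F [ 0.4  0.9 -0.4] w 0.0504 q6 -0.261
top L 569 [-0.0802  0.0737] yaw 0.37
top M 373 [-0.074   0.0749] yaw 0.09
top S 417 [-0.0676  0.0749] yaw 0.09
scene L 768 [-0.0798  0.0751] yaw 0.1
scene M 499 [-0.0747  0.0759] yaw -0.16
scene S 557 [-0.0686  0.0761] yaw 0.19
```

View pics/sc26.png

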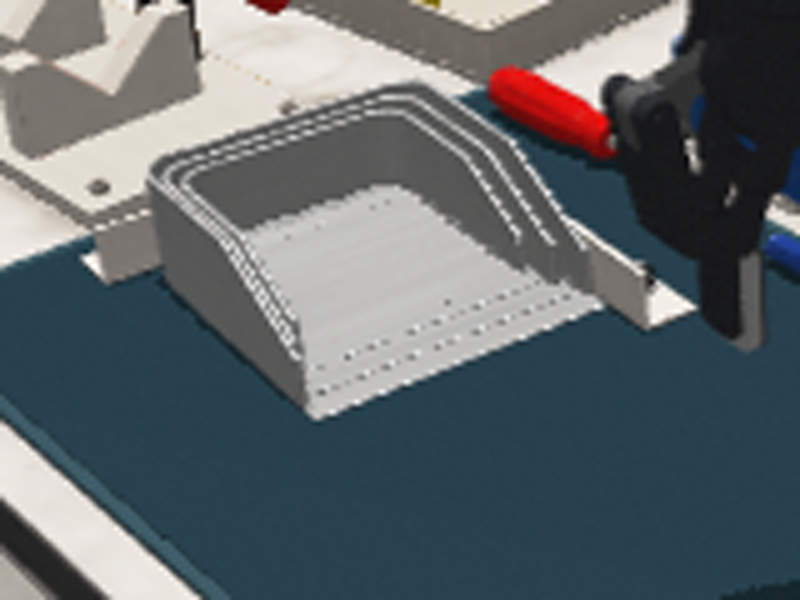

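View pics/t26.png

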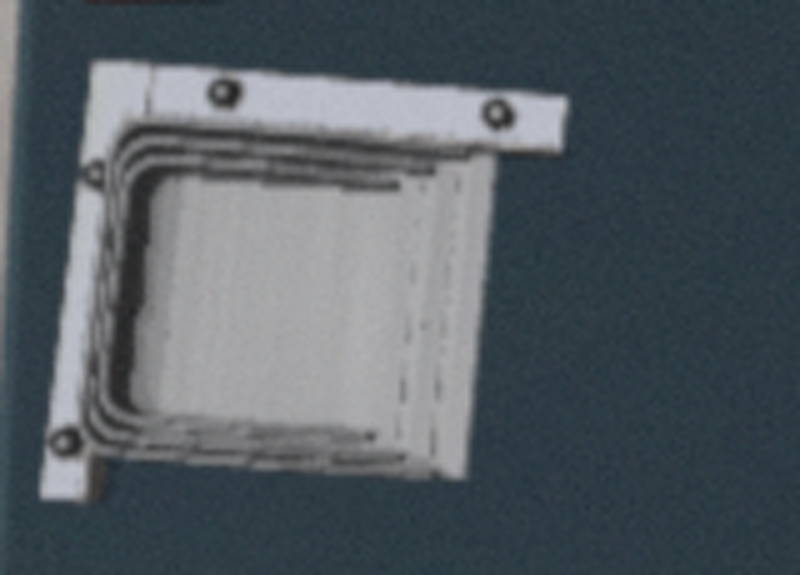

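View pics/top26.png

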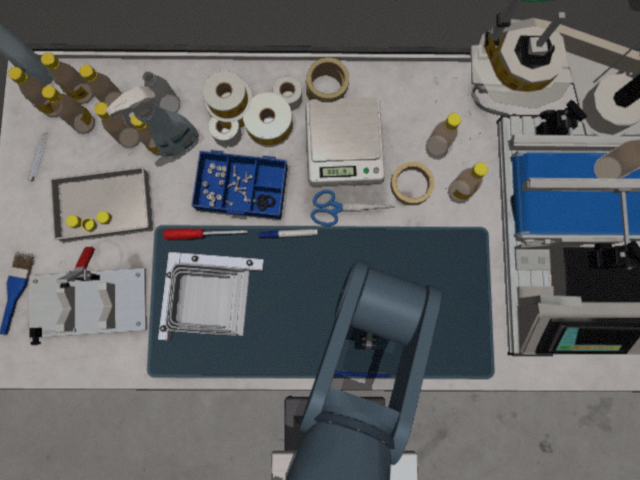

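Request:
step_arm --rows '[{"x":0,"y":-0.1,"z":-0.2,"turn":0,"claw":0.18},{"x":0,"y":-0.2,"z":-0.38,"turn":0,"claw":0.18},{"x":0,"y":-0.3,"z":-0.56,"turn":0,"claw":0.18},{"x":0,"y":-0.4,"z":-0.74,"turn":0,"claw":0.18},{"x":0,"y":-0.5,"z":-0.9,"turn":0,"claw":0.18},{"x":0,"y":-0.6,"z":-0.95,"turn":0,"claw":0.18},{"x":0,"y":-0.63,"z":-0.95,"turn":0,"claw":0.18},{"x":0,"y":-0.63,"z":-0.95,"turn":0,"claw":0.18}]'

```text
time: 30.5
eef_pos: [0.341, 0.1676, 0.1536]
orientation: [-0.516, -0.483, 0.516, -0.483]
ft_force: [-0.2, 0.5, -1.1]
gripper_width: 0.0503
```

Run:
```python
from plan import *
shift(-.065,.2,.016,0)
```

```text
t 30.5 pos [0.341  0.1676 0.1536] stop uv [-0.2246  0.2031] xax [-0.001 -0.    -1.   ] jaw yaw-stop deg -89.65 F [-0.2  0.5 -1.1] w 0.0503 q6 0.207
shift shares [ 0.6879  0.0205 -0.7982] turn 0.0
```

Request:
step_arm --rows '[{"x":0,"y":0,"z":-0.2,"turn":0,"claw":0.18},{"x":0,"y":0,"z":-0.4,"turn":0,"claw":0.18},{"x":0,"y":0,"z":-0.6,"turn":0,"claw":0.18},{"x":0.1,"y":0,"z":-0.75,"turn":0,"claw":0.18},{"x":0.3,"y":0,"z":-0.8,"turn":0,"claw":0.18},{"x":0.5,"y":0,"z":-0.8,"turn":0,"claw":0.18},{"x":0.63,"y":0,"z":-0.8,"turn":0,"claw":0.18},{"x":0.68,"y":0,"z":-0.8,"turn":0,"claw":0.18},{"x":0.68,"y":0,"z":-0.8,"turn":0,"claw":0.18}]'

```text
time: 31.25
eef_pos: [0.3533, 0.3241, 0.0154]
orientation: [-0.516, -0.482, 0.52, -0.481]
ft_force: [-0.1, -0.3, 1.3]
gripper_width: 0.0502
```

Run:
```python
from look import *
look("27",{},cams=("scene",))
shift(-.065,.183,.016,0)
```

```text
t 31.25 pos [0.3533 0.3241 0.0154] stop uv [-0.0676  0.2021] xax [-0.005 -0.003 -1.   ] jaw yaw-stop deg -90.02 F [-0.1 -0.3  1.3] w 0.0502 q6 0.567
t 31.3 pos [0.3547 0.325  0.0174] stop uv [-0.0667  0.2007] xax [-0.002 -0.001 -1.   ] jaw yaw-stop deg -90.03 F [-1.1 -0.2  0.8] w 0.0503 q6 0.567
shift shares [ 0.0067  0.0885 -0.0086] turn 0.0
```

View pics/scene27.png

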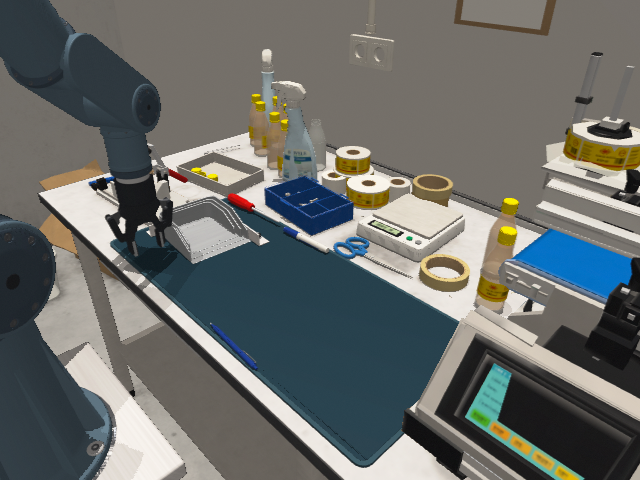

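Gripper stands just outside the large scoop's near side (about pixel 150,240), nothing else touched. Gentle side press next.

Request:
step_arm --rows '[{"x":0,"y":0.05,"z":0,"turn":0,"claw":0.18},{"x":0,"y":0.075,"z":0,"turn":0,"claw":0.18},{"x":0,"y":0.085,"z":0,"turn":0,"claw":0.18},{"x":0,"y":0.093,"z":0,"turn":0,"claw":0.18},{"x":0,"y":0.098,"z":0,"turn":0,"claw":0.18},{"x":0,"y":0.098,"z":0,"turn":0,"claw":0.18}]'

```text
time: 31.8
eef_pos: [0.3721, 0.325, 0.0201]
orientation: [-0.517, -0.483, 0.518, -0.48]
ft_force: [-19.7, 2.4, 19.1]
gripper_width: 0.05
```

Run:
```python
from look import *
now()
```

```text
t 31.8 pos [0.3721 0.325  0.0201] stop uv [-0.0654  0.1834] xax [-0.004  0.001 -1.   ] jaw yaw-stop deg -89.99 F [-19.7   2.4  19.1] w 0.05 q6 0.545
```

Request:
step_arm --rows '[{"x":0,"y":-0.03,"z":0,"turn":0,"claw":0.18},{"x":0,"y":-0.1,"z":0,"turn":0,"claw":0.18},{"x":-0.2,"y":-0.15,"z":0,"turn":0,"claw":0.18},{"x":-0.4,"y":-0.15,"z":0,"turn":0,"claw":0.18},{"x":-0.6,"y":-0.15,"z":0.1,"turn":0,"claw":0.18},{"x":-0.7,"y":-0.15,"z":0.3,"turn":0,"claw":0.18},{"x":-0.7,"y":-0.15,"z":0.5,"turn":0,"claw":0.18},{"x":-0.7,"y":-0.15,"z":0.7,"turn":0,"claw":0.18},{"x":-0.7,"y":-0.15,"z":0.9,"turn":0,"claw":0.18},{"x":-0.7,"y":-0.15,"z":1.0,"turn":0,"claw":0.18}]'

```text
time: 32.63
eef_pos: [0.3296, 0.1239, 0.1589]
orientation: [0.518, 0.48, -0.517, 0.483]
ft_force: [0.3, 0.3, -0.2]
gripper_width: 0.0501
```

Request:
step_arm --rows '[{"x":0,"y":0,"z":0.2,"turn":0,"claw":0.18},{"x":0,"y":0,"z":0.4,"turn":0,"claw":0.18},{"x":0,"y":0,"z":0.6,"turn":0,"claw":0.18},{"x":0,"y":0,"z":0.6,"turn":0,"claw":0.18},{"x":0,"y":0,"z":0.6,"turn":0,"claw":0.18}]'

```text
time: 33.05
eef_pos: [0.3218, 0.0043, 0.159]
orientation: [0.52, 0.478, -0.519, 0.481]
ft_force: [-0.1, 0.2, -0.3]
gripper_width: 0.0504
```

Run:
```python
from nest import *
now()
for n in("top","scene"):
  p,d=bot.grab_frame(n);cv2.imwrite(f"pics/{n}28.png",p);np.save(f"pics/{n}28.npy",d)
  joint(n,d,['L','M','S'],{'L':(-.08,.0735,0),'M':(-.074,.0735,0),'S':(-.067,.0735,0)})
p=cv2.imread("pics/scene28.png");a=cv2.resize(p[180:300,130:290],None,fx=5,fy=5,interpolation=2)
cv2.imwrite("pics/sc28.png",a)
p=cv2.imread("pics/top28.png");cv2.imwrite("pics/t28.png",cv2.resize(p[240:355,150:310],None,fx=5,fy=5,interpolation=2))
```

```text
t 33.05 pos [0.3218 0.0043 0.159 ] stop uv [-0.3889  0.2104] xax [ 0.003 -0.001 -1.   ] jaw yaw-stop deg -90.49 F [-0.1  0.2 -0.3] w 0.0504 q6 -0.281
top L 530 [-0.08    0.0727] yaw 0.32
top M 394 [-0.074   0.0738] yaw -0.02
top S 420 [-0.0676  0.0739] yaw 0.02
scene L 136 [-0.0798  0.0736] yaw 0.37
scene M 68 [-0.0756  0.0746] yaw -0.99
scene S 40 [-0.0715  0.0741] yaw -4.51
```

View pics/sc28.png

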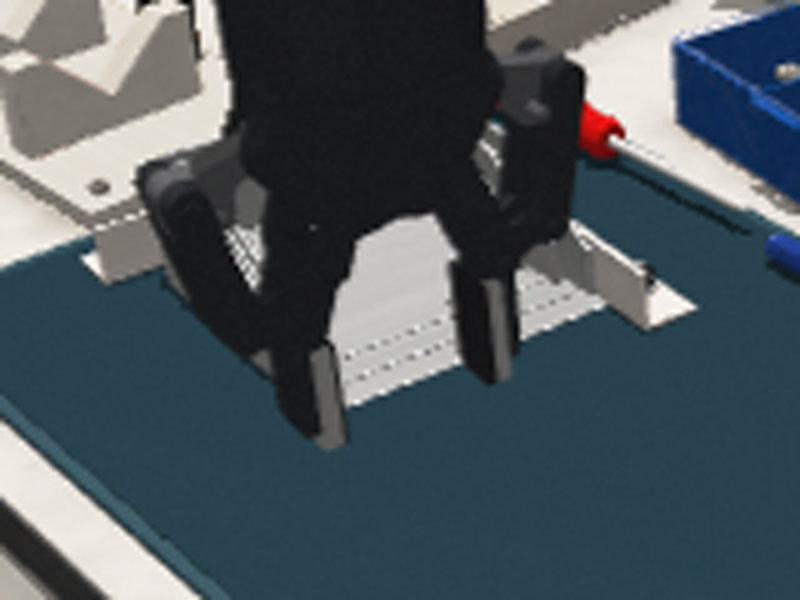

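View pics/t28.png

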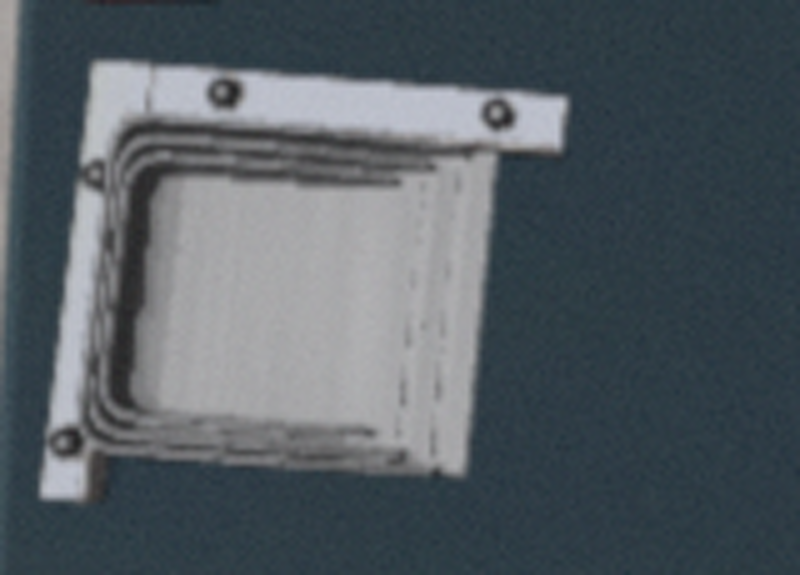

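Run:
```python
from rig import bot
import cv2,numpy as np
a=cv2.imread("pics/top0.png").astype(int);b=cv2.imread("pics/top28.png").astype(int)
d=abs(a-b).max(2)>60;print('changed px outside mat area (rear bystanders):',d[100:240,150:500].sum())
print(bot.hand_in())
```

```text
changed px outside mat area (rear bystanders): 145
the job is handed in; nothing more can be done
None
```

The three scoops are nested in the corner stop and the job is handed in at about 33 s of the 72 s allowed. The hand-in reports no verdict.

**What I did**
- **Largest:** I pushed it along the mat and pressed it against the side face, then the end face.
- **Middle:** I pushed it sideways into line, then slid it home inside the largest.
- **Smallest:** I slid it home inside the middle one.
- **Last adjustment:** With all three nested, I pressed the largest scoop's near side once from outside to close a gap of about 1 mm to the side face. That press reached about 20 N.

**Last checks, top camera, in the corner stop's frame**

| Scoop | Measured | Expected |
|---|---|---|
| Largest, origin | x = -80.0 mm, y = +72.7 mm, yaw 0.3° | -80, +73, 0° |
| Middle, ahead of largest | 6.0 mm, about 1 mm off centre | 6.5 mm, up to 5 mm off centre |
| Smallest, ahead of middle | 6.4 mm, centred | 6.5 mm, up to 5 mm off centre |

**What went wrong or disagreed**
- **Largest turned:** Sliding along the side face turned it about 3°. The end push squared it up again.
- **Stopped short:** Both smaller scoops stopped a few millimetres short on the first push. The smallest also lifted at the mouth for a moment, which the task said to avoid. I backed off, saw the smallest drop flat again, and re-pushed both lower down until they were home.
- **Scene camera:** The arm blocked its view in the last frame, so its final fit of the two smaller scoops means nothing. The scene frame before the final side press had agreed to about 1.5 mm.
- **Other things on the bench:** They looked unmoved in the pictures. A pixel comparison of the strip behind the mat showed 145 changed pixels. That strip also covers where the middle scoop started, and I did not trace the pixels.

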